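# Fit the keyed core pin in the mould's retainer plate

## Robot

A 6-joint arm with a two-finger parallel gripper is mounted at the origin on the work surface. World frame = base frame: x ahead of the robot, y to its left, z up, the work surface at z = 0. Lengths are in m, angles in rad, forces in N, time in s.
With the tool pointing down it reaches from about 0.325 to 0.75 m from the base axis. Payload 7.6 kg.
Tool frame: the origin (TCP) lies between the finger pads; the fingertips stand 8 mm ahead of it and the grasp point (between the pads) lies 11 mm behind it; z points along the fingers, y is the direction in which the jaws open and shut (so a half turn about z gives the same grasp; the last joint's range is limited). The gripper opens to 85 mm and grips with 20 to 120 N. Pads are 22 mm wide; open, the fingers measure 114 mm over their backs; the gripper's body (76 mm by 85 mm) begins 54 mm behind the grasp point. The pads swing forward as they close: fully open they stand 13 mm farther back than shut.
Start: joints at [-0.07, 0.052, 1.401, -0, 1.689, -0.07], TCP at [0.525, 0, 0.239] pointing down, gripper open.
Joint ranges: [-2.9, 2.9], [-0.91, 2.17], [0.12, 2.37], [-1.06, 4.2], [0.26, 2.73], [-2.93, 2.93]. Speed limits (rad/s): [2.57, 2.57, 3.01, 3.14, 3.14, 3.14].

## Interface

Orientations are given as a unit quaternion [x, y, z, w].
In Python, from station import arm, cams, job_done gives the robot as it stands. The module is installed in compiled form; this text tells all that it offers.
- The arm moves only by the tool drive_tool, never from a script. Its argument "deltas" is a list of rows, each a list of 7 numbers: the finger opening in m, from 0 to 0.0854, then the shift along the tool's x, y, z in m, then the turn, a rotation vector about the tool's x, y, z in rad. In form: [[claw, dx, dy, dz, rx, ry, rz], ...]. A call has 1 to 5 rows; each row is the pose to reach, as a shift and turn from the pose commanded when the call began, along the tool's axes at that moment; what a row does not reach only later rows make up. A row lasts 1/8 s, in which the tool goes at most 62.5 mm and 10.7 degrees, less where a joint would pass 70% of its speed; a pose out of reach is approached as far as the arm can. A call with a gripper value outside its range is refused whole. The fingers move at their own pace and stop on an object; "newtons" is the grip in N (left out, the last holds). Time passes only in rows, so rows that repeat a pose let the fingers close. It gives the time, the measured TCP pose, the force and the opening at its end, in the units of the state.
- arm.observe(): the state, without advancing time (a new reading comes with each control period).
- cams.get_image(name): name is "scene" or "side" or "wrist"; returns a dict with "frame" (420x560x3 uint8, blue, green, red), "fx", "fy", "cx", "cy" (pixels), "k1" (the pictures are not rectified: a ray, as slopes to the right and down, at radius r is drawn at 1 + k1 r^2 times it, then the intrinsics apply), "cam_to_world" (4x4, takes a point from camera to world coordinates). Camera axes: x right, y down, z forward; pixel columns grow to the right and rows downward; lengths in m; the calibration is good to about 2 mm. A picture is of the moment at which its call begins. There is no depth.
- job_done(): hands the job in, once; it reports no verdict.
The state is a dict: "t": time; "joint_pos": joint angles; "joint_velocities": joint speeds; "joint_efforts": joint torques, N m; "position": TCP position; "tcp_rot": TCP orientation; "ft_force": force on the tool from outside, world axes, zero at the start; "moment": the same for the moment, N m; "finger_gap": finger opening in m.
Only numpy, scipy, OpenCV 4.12 (cv2) and the standard library are available. Lean on these libraries where they do the work, as an engineer would, in place of code of your own. Each camera call takes 0.05 s, during which the arm holds its last target.

## Task

Fit the keyed core pin (the one in the sloping rack with a key tab on the side of its head) into the open notched bore in the mould's top plate: tip first, lowered in and not dropped, its key turned into the notch and its head pressed home flush with the plate. The bench block is there to stand the pin in while you change your grip. Leave the other pins in the rack and everything else on the bench where it is.

Things in the scene. Friction and masses are not known exactly. Their poses are not given: they have to be found in the camera images.
- pin: The keyed core pin, plain steel, 0.2 kg. Round shank 16 mm dia., 95 mm long, tapering to 9 mm dia. in the last 4 mm at the tip; round head 26 mm dia., 12 mm thick, with two flats. Origin: centre of the tip's end face; z runs up the pin to the head (underside at z = 95 mm). It hangs in one of the rack's three notches (any of them), leaning 45 degrees, head up, and is simply lifted out.
- pin_head (a point): Centre of the top face of the keyed pin's head, on the pin's axis, 107 mm from the tip; axes as pin. The head has two flats, 22 mm apart and 14 mm wide, parallel to the key (facing the pin's +y and -y), good to grip.
- pin_key (a point): Underside of the key, the rectangular tab on the side of the keyed pin's head: on the pin's +x side, 6 mm wide, as thick as the head (12 mm), its outer end 20 mm from the pin's axis. This point lies 16.5 mm from the axis, level with the head's underside; axes as pin. At the start the key is on the lower side of the leaning head.
- bore (a point): The open notched bore: point on its axis level with the plate's top face, 112 mm above the bench; z up, axes as mould. From the top: round counterbore 28 mm dia., 12 mm deep, for the head; below it a hole 17.6 mm dia., 18 mm long; then free room for the rest of the shank. The fit is loose: a pin let go above falls.
- notch (a point): The notch for the key: 8 mm wide, 12 mm deep, running from the counterbore in the mould's +y direction until 21.5 mm from the bore's axis. This point lies on its middle line, 17.5 mm from the bore's axis, level with the plate's top. A key not over the notch rests on the plate, the head 12 mm proud; over the notch the pin sinks flush.
- mould: Mould half on the bench, steel, does not move: core plate 200 x 160 x 62 mm (x, y, z) and above it on short pillars a retainer plate 190 x 130 x 30 mm, top face 112 mm above the bench. Origin: centre of its footprint. Notched bore at x = -20, y = -15 mm. The other open bore (x = 50, y = 28 mm) is plain, 18 mm wide, not for this pin; all other pins in the plate are fitted and flush.
- block_hole (a point): Mouth of the middle hole of the bench block (heavy dark steel block, 90 x 90 x 45 mm, does not move): centre of its top face, 45 mm above the bench, z up. The hole is round, 18.2 mm dia., 30 mm deep, blind; the keyed pin set in it stands by itself, leaning up to 4 degrees. The other holes of the block, 13 mm and less, are too small.
- rack: Sloping pin rack, green sheet metal, footprint 110 x 186 mm (x, y), does not move. Origin: centre of the footprint. Three notches 62 mm apart in y; pins lean 45 degrees, heads up towards +x. Two rails carry each pin, 89 to 95 mm and 12 to 18 mm from its tip, reaching up to the pin's axis beside it; between them the shank is free all round.
- plain_pin: A core pin of the same size with a plain round head, no key, in another notch of the rack; origin and axes as the keyed pin. Stays there.
- stepped_pin: A core pin of the same size with a plain round head, no key, its last 12 mm stepped down to 9 mm dia., in another notch of the rack; origin and axes as the keyed pin. Stays there.
- oil: White plastic bottle, closed, 52 mm dia., 130 mm high, standing. Origin: centre of its base.
- mallet: Hammer with brass head and wooden handle, 260 mm long, lying along its x. Origin on the bench.
- hex_key: L-shaped hex key, 128 x 55 mm, 10 mm thick, lying flat. Origin near the middle of its long arm, on the bench.
- eyebolt: Lifting eyebolt, steel ring 74 mm over all with a 16 mm shank, lying flat, 18 mm high. Origin: centre of the ring, on the bench.
- insert: Steel mould insert 70 x 45 x 22 mm with two holes, lying flat. Origin: centre of its underside.
There are look-alikes about, which are no part of the job. Leave any orange or red look-alike of the pin alone.

How it is judged:
By the outcome, as a careful person would: the job done as asked, in the order asked, and still so for the second after the job is handed in, with the robot touching nothing.
It also fails if it takes over 66 s, if anything falls off the work surface, if the arm or the gripper's body presses on something with over 40 N, if the wrist force passes 120 N, or if a joint passes its speed limit or range.

## Working session

There is one attempt and no reset: what is moved stays moved. The work goes in short steps, Python scripts to look and compute and a tool call to move; the robot and the scene stay as the last step left them, time stands still between calls to the robot, and variables do not carry over. Pictures are saved under pics/ and viewed, and the job is handed in when it is done.

Besides the shell and the picture viewer there is one more tool, called after ">>>" as name(argument=value, ...) on one line, values as JSON. drive_tool: Moves the arm, as the interface text tells. Its arguments: {"type":"object","properties":{"deltas":{"type":"array"},"newtons":{"type":"number"}},"required":["deltas"]}

```bash
ls; mkdir -p pics
python3 - <<'E'
from station import arm,cams
import cv2,json,numpy as np
print(arm.observe())
for n in ["scene","side","wrist"]:
    d=cams.get_image(n); cv2.imwrite(f"pics/{n}0.png",d["frame"])
    f=d.pop("frame"); np.set_printoptions(precision=5,suppress=True); print(n,d)
    np.savez(f"{n}0.npz",frame=f,**d)
E
```

```text
pics
{'t': 0.0, 'joint_pos': array([-7.02840856e-02,  5.28698522e-02,  1.40173194e+00,  1.24677765e-06,
        1.68859109e+00, -7.02956323e-02]), 'joint_velocities': array([-3.76903039e-04,  1.75856802e-04,  3.02996310e-05, -3.28659207e-04,
        8.99768487e-04, -1.36273961e-03]), 'joint_efforts': array([ 8.02730119e-04, -3.81666934e+01, -3.60182977e+01,  8.43031398e-05,
        6.19437444e-03, -2.66336252e-05]), 'position': array([5.24713463e-01, 5.18144018e-05, 2.38451453e-01]), 'tcp_rot': array([ 7.07102421e-01,  7.07110689e-01, -5.24168650e-04, -6.04512123e-04]), 'ft_force': array([0.93672805, 0.02627328, 0.19667289]), 'moment': array([-0.02432573, -0.00218378,  0.00606899]), 'finger_gap': 0.08570091757804292}
scene {'fx': 430.98258951252035, 'fy': 430.98258951252035, 'cx': 278.4462557928854, 'cy': 211.76458717353503, 'k1': -0.11294140828705926, 'cam_to_world': array([[ 0.54696,  0.67697, -0.4925 ,  1.06675],
       [ 0.8371 , -0.44951,  0.31179, -0.25397],
       [-0.01031, -0.5828 , -0.81255,  1.01002],
       [ 0.     ,  0.     ,  0.     ,  1.     ]])}
side {'fx': 533.1419959652633, 'fy': 533.1419959652633, 'cx': 279.5816072610493, 'cy': 211.46987027223614, 'k1': 0.06354873296919676, 'cam_to_world': array([[-0.84801, -0.27859,  0.45085, -0.11526],
       [-0.52987,  0.46265, -0.71077,  1.13115],
       [-0.01058, -0.84163, -0.53995,  0.88577],
       [ 0.     ,  0.     ,  0.     ,  1.     ]])}
wrist {'fx': 361.9757074724856, 'fy': 361.9757074724856, 'cx': 279.9163166537982, 'cy': 209.09144626709778, 'k1': -0.04682925149892228, 'cam_to_world': array([[ 1.     , -0.00018, -0.00089,  0.52515],
       [-0.00042, -0.95904, -0.28326,  0.0716 ],
       [-0.0008 ,  0.28326, -0.95904,  0.3734 ],
       [ 0.     ,  0.     ,  0.     ,  1.     ]])}
```

View pics/scene0.png

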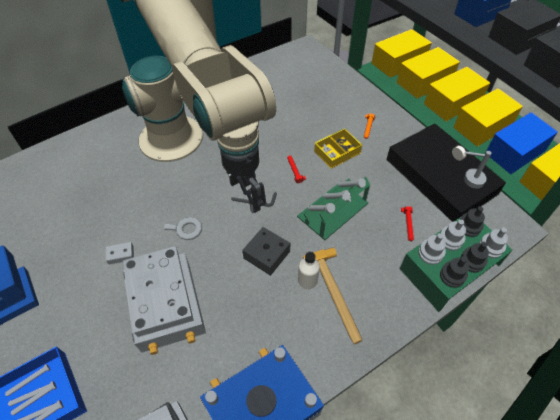

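View pics/side0.png

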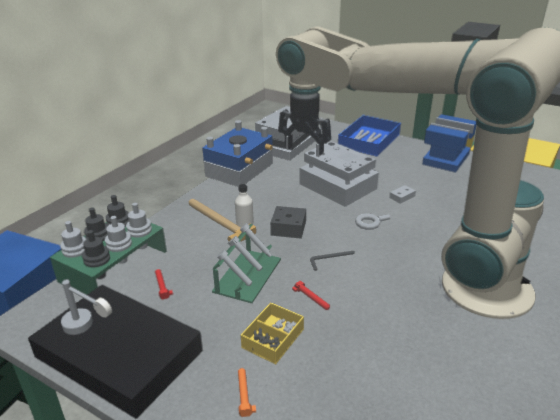

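View pics/wrist0.png

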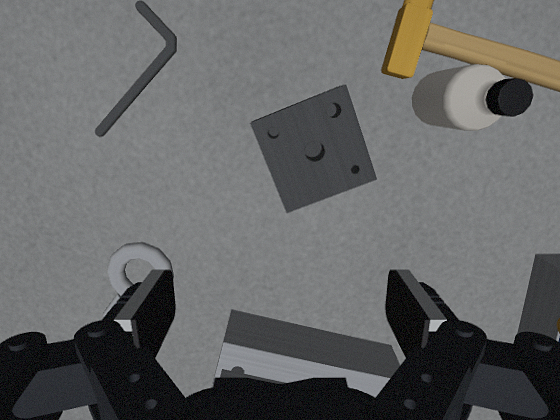

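```bash
cat > h.py <<'E'
import numpy as np,cv2
np.set_printoptions(precision=4,suppress=True)
def load(f): return dict(np.load(f))
def snap(name,tag):
    from station import cams
    d=cams.get_image(name); np.savez(f"{tag}.npz",**d); cv2.imwrite(f"pics/{tag}.png",d["frame"]); return d
def proj(d,P):
    P=np.atleast_2d(P).astype(float); T=d["cam_to_world"]
    q=(P-T[:3,3])@T[:3,:3]; s=q[:,:2]/q[:,2:]; r2=(s**2).sum(1,keepdims=True)
    s=s*(1+d["k1"]*r2); return np.c_[s[:,0]*d["fx"]+d["cx"],s[:,1]*d["fy"]+d["cy"]]
def ray(d,uv):
    uv=np.asarray(uv,float); s0=np.array([(uv[0]-d["cx"])/d["fx"],(uv[1]-d["cy"])/d["fy"]]); s=s0.copy()
    for _ in range(30): s=s0/(1+d["k1"]*(s@s))
    T=d["cam_to_world"]; v=T[:3,:3]@np.r_[s,1]; return T[:3,3],v/np.linalg.norm(v)
def atz(d,uv,z):
    o,v=ray(d,uv); return o+v*(z-o[2])/v[2]
def tri(obs):
    A=np.zeros((3,3));b=np.zeros(3)
    for d,uv in obs:
        o,v=ray(d,uv);M=np.eye(3)-np.outer(v,v);A+=M;b+=M@o
    p=np.linalg.solve(A,b)
    return p,[np.linalg.norm((np.eye(3)-np.outer(ray(d,uv)[1],ray(d,uv)[1]))@(p-d["cam_to_world"][:3,3])) for d,uv in obs]
def zoom(d,x0,y0,x1,y1,s,out):
    c=d["frame"][y0:y1,x0:x1]; cv2.imwrite(f"pics/{out}.png",cv2.resize(c,None,fx=s,fy=s,interpolation=cv2.INTER_CUBIC))
E
python3 - <<'E'
from h import *
s=load("scene0.npz");zoom(s,290,165,390,240,8,"z_sr")
zoom(s,110,235,300,360,4,"z_sm")
d=load("side0.npz");zoom(d,205,215,290,305,6,"z_dr")
zoom(d,265,140,385,240,6,"z_dm")
E
```

```text
(no output)
```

View pics/z_sr.png

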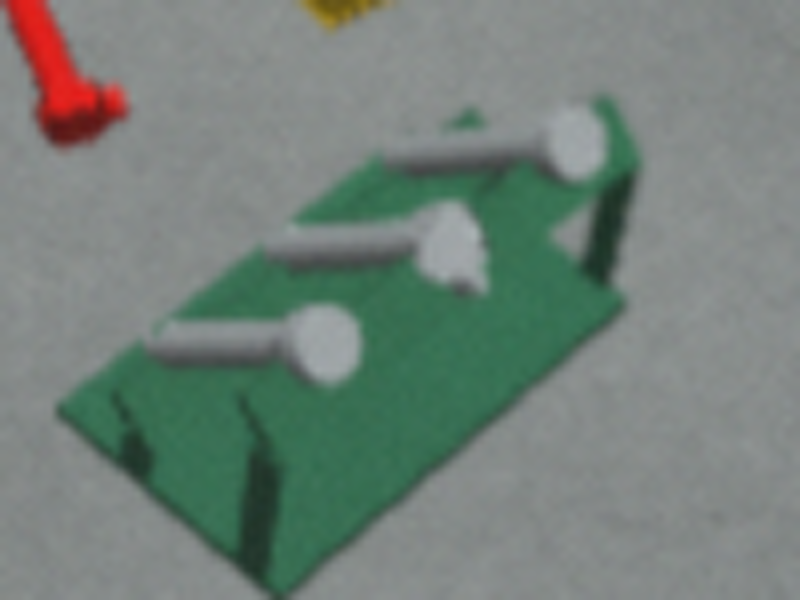

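View pics/z_sm.png

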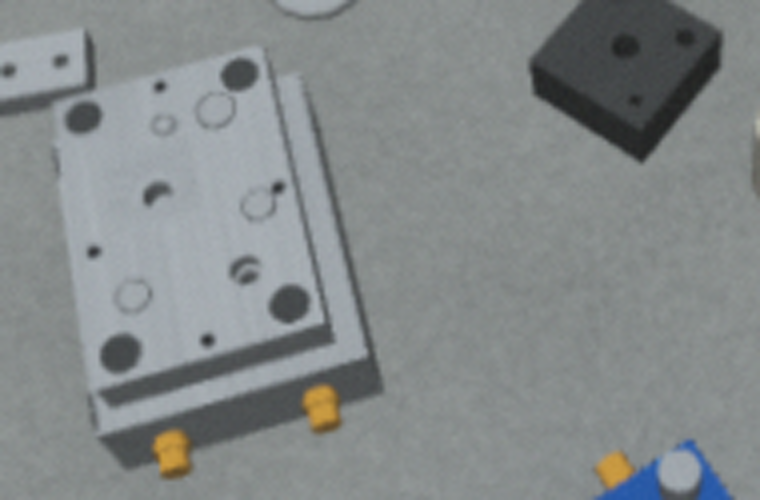

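View pics/z_dr.png

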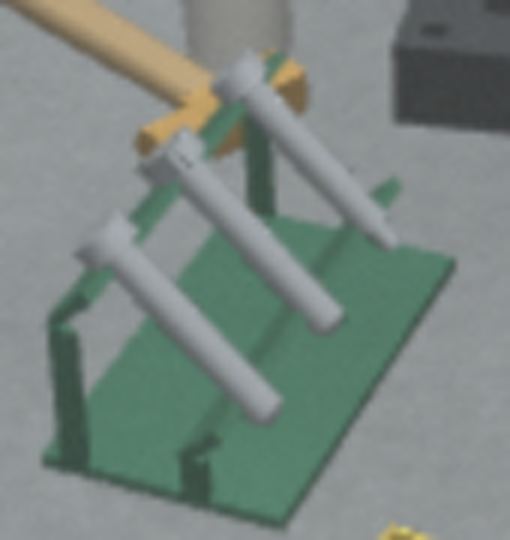

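View pics/z_dm.png

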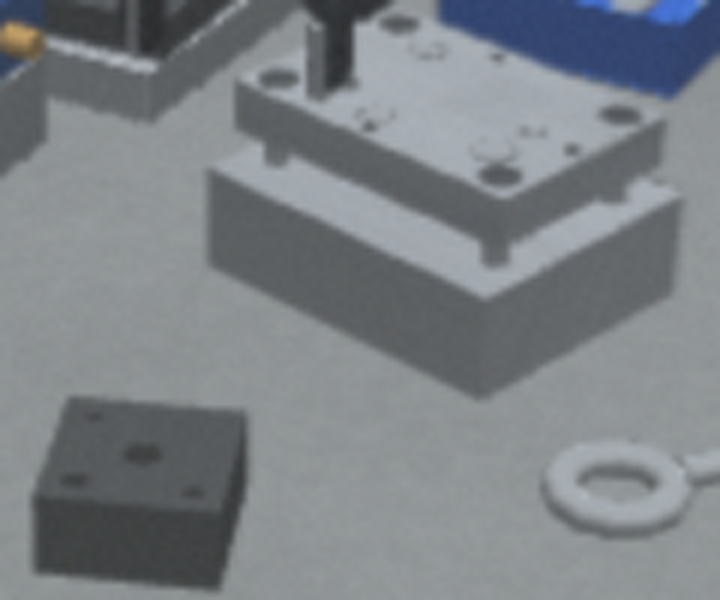

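Run:
```python
from h import *
s=load("scene0.npz");d=load("side0.npz");w=load("wrist0.npz")
Z=lambda x,y:(290+x/8-.44,165+y/8-.44)
D=lambda x,y:(205+x/6-.42,215+y/6-.42)
print("scene rack corners",[atz(s,Z(*p),.002)[:2] for p in[(60,410),(283,598),(625,303)]])
print("side rack corners",[atz(d,D(*p),.002)[:2] for p in[(45,462),(283,525),(457,262)]])
print("head",tri([(s,Z(450,240)),(d,D(178,160))]))
print("tip",tri([(s,Z(270,240)),(d,D(330,322))]))
print("stepped? head",tri([(s,Z(328,342)),(d,D(240,75))]), "tip", tri([(s,Z(155,340)),(d,D(390,243))]))
S=lambda x,y:(110+x/4-.4,235+y/4-.4)
print("block hole scene",atz(s,S(626,45),.045), "wrist",atz(w,(315,152),.045))
print("block corners wrist",[atz(w,p,.045) for p in[(251,123),(346,85),(376,179),(287,212)]])
M=[(55,104),(262,47),(328,322),(98,388)]
print("plate corners",[atz(s,S(*p),.112) for p in M])
print("bores",[atz(s,S(*p),.112) for p in [(245,268),(157,193)]])
```

```text
scene rack corners [array([0.4971, 0.1694]), array([0.6047, 0.1884]), array([0.5723, 0.3691])]
side rack corners [array([0.571 , 0.3674]), array([0.4649, 0.3477]), array([0.4961, 0.1645])]
head (array([0.5661, 0.275 , 0.1004]), [np.float64(0.0020361442072981324), np.float64(0.0020361442072981684)])
tip (array([0.4969, 0.2617, 0.0343]), [np.float64(0.0013955166703027541), np.float64(0.0013955166703026804)])
stepped? head (array([0.5782, 0.2136, 0.1031]), [np.float64(0.002584424670178467), np.float64(0.002584424670178459)]) tip (array([0.5077, 0.2014, 0.0322]), [np.float64(0.00028554992819542353), np.float64(0.0002855499281955993)])
block hole scene [0.5557 0.0296 0.045 ] wrist [0.5566 0.0285 0.045 ]
block corners wrist [array([0.4992, 0.0542, 0.045 ]), array([0.582 , 0.0865, 0.045 ]), array([0.6139, 0.0037, 0.045 ]), array([ 0.5316, -0.0283,  0.045 ])]
plate corners [array([ 0.4366, -0.3015,  0.112 ]), array([ 0.4697, -0.1772,  0.112 ]), array([ 0.6518, -0.2236,  0.112 ]), array([ 0.6178, -0.3487,  0.112 ])]
bores [array([ 0.5971, -0.2488,  0.112 ]), array([ 0.526 , -0.2724,  0.112 ])]
```

>>> drive_tool(deltas=[[0.05,0.058,0.0,-0.01,0,0,0],[0.05,0.116,0.0,-0.02,0,0,0],[0.05,0.174,0.0,-0.03,0,0,0],[0.05,0.22,0,-0.03,0,0,0],[0.05,0.22,0,-0.03,0,0,0]])

```text
t: 0.78
position: [0.5243, 0.2228, 0.2686]
tcp_rot: [0.706, 0.709, -0.0, -0.0]
ft_force: [0.4, -0.4, 0.2]
finger_gap: 0.05
```

Run:
```python
from h import *
d=snap("wrist","w1")
from station import arm
o=arm.observe();print(o["t"],o["joint_pos"],o["position"],o["tcp_rot"],o["finger_gap"])
```

```text
0.825 [ 0.3341  0.1741  1.2114 -0.0003  1.7573  0.3316] [0.5246 0.2211 0.2686] [ 0.7062  0.708  -0.0006 -0.0001] 0.05029932953047865
```

View pics/w1.png

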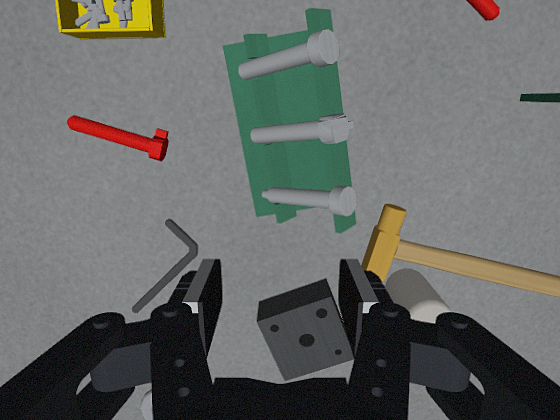

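Run:
```python
from h import *
d=load("w1.npz"); zoom(d,215,0,370,235,3.4,"z_w1"); zoom(d,240,100,365,160,6.4,"z_w1b")
```

```text
(no output)
```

View pics/z_w1.png

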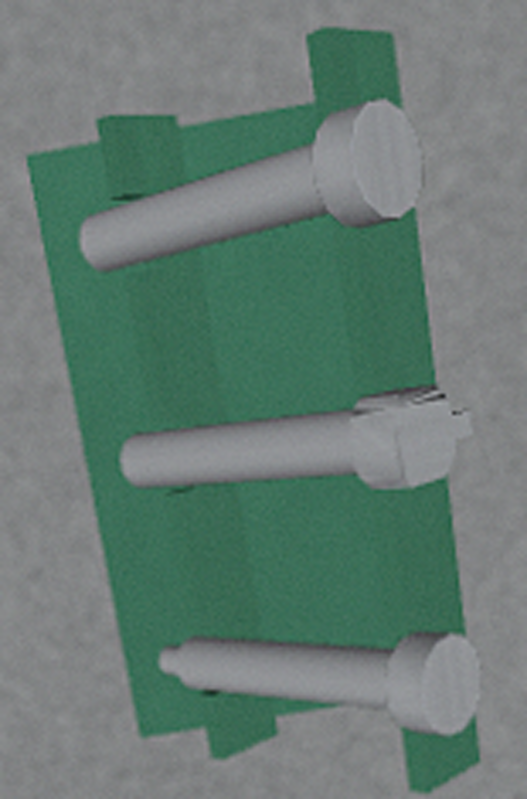

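View pics/z_w1b.png

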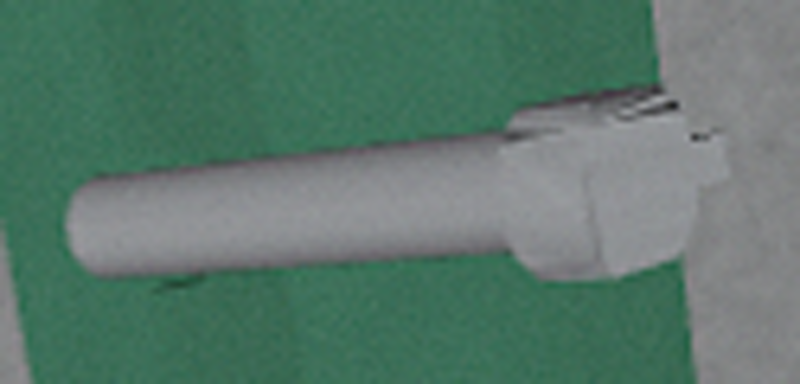

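```bash
cat > fit.py <<'E'
from h import *
from scipy.optimize import least_squares
s=load("scene0.npz");d=load("side0.npz");w=load("w1.npz")
W=lambda x,y:(240+x/6.4-.42,100+y/6.4-.42)
Z=lambda x,y:(290+x/8-.44,165+y/8-.44)
D=lambda x,y:(205+x/6-.42,215+y/6-.42)
V=lambda x,y:(215+x/3.4-.35,y/3.4-.35)
print("corners w",[atz(w,V(*p),.002)[:2] for p in[(27,155),(142,738)]])
heads=[(s,Z(448,240)),(w,W(645,193)),(d,D(180,158))]
mids=[(w,W(100,227)),(w,W(480,194)),(s,Z(290,246)),(s,Z(400,240)),(d,D(220,205)),(d,D(315,302))]
def axis(p,pit=np.pi/4): return np.array([np.cos(p[3])*np.cos(pit),np.sin(p[3])*np.cos(pit),np.sin(pit)])
def res(p,full=False):
    u=axis(p,p[4]);r=[]
    for c,uv in heads: r+=list((proj(c,p[:3])[0]-uv))
    for c,uv in mids:
        a,b=proj(c,[p[:3],p[:3]-.1*u]);n=np.array([-(b-a)[1],(b-a)[0]])/np.linalg.norm(b-a)
        r.append((np.array(uv)-a)@n)
    r.append((p[4]-np.pi/4)/.02)
    return r
f=least_squares(res,[.566,.275,.1,.17,np.pi/4]);print(f.x,np.degrees(f.x[3:]));print(np.array(res(f.x)))
print("tip",f.x[:3]-.107*axis(f.x,f.x[4]))
for c,n in((s,"s"),(w,"w"),(d,"d")):
  print(n,tri([]) if 0 else proj(c,[f.x[:3],f.x[:3]-.107*axis(f.x,f.x[4])]))
print("w+s",tri(heads[:2]),"w+d",tri(heads[1:]))
E
python3 fit.py
```

```text
corners w [array([0.4649, 0.3515]), array([0.4973, 0.1664])]
[0.5721 0.2737 0.1048 0.15   0.773 ] [ 8.5944 44.2875]
[ 0.7044  0.4647 -1.5019 -0.432  -2.8484 -1.9494 -0.0796  1.0534  0.0367
  0.5702 -0.3195 -0.9275 -0.6218]
tip [0.4963 0.2623 0.0301]
s [[346.2644 195.0247]
 [323.7285 195.3798]]
w [[338.8594 129.3042]
 [252.3767 135.1714]]
d [[231.7316 238.9639]
 [260.2147 269.6564]]
w+s (array([0.572 , 0.2727, 0.1074]), [np.float64(0.0012765782737643335), np.float64(0.0012765782737644683)]) w+d (array([0.5711, 0.2706, 0.0974]), [np.float64(0.0040926896912190135), np.float64(0.004092689691219044)])
```

>>> drive_tool(deltas=[[0.05,0.02,0.02,0,0,0,0.18],[0.05,0.04,0.04,0,0,0,0.36],[0.05,0.06,0.06,0,0,0,0.54],[0.05,0.06,0.075,0,0,0,0.72],[0.05,0.06,0.075,0,0,0,0.9]])

```text
t: 1.45
position: [0.6011, 0.2784, 0.2682]
tcp_rot: [0.946, 0.325, -0.001, 0.0]
ft_force: [0.1, -0.5, 0.2]
finger_gap: 0.0499
```

>>> drive_tool(deltas=[[0.05,0,0,0,0,0,0.17],[0.05,0,0,0,0,0,0.34],[0.05,0,0,0,0,0,0.494],[0.05,0,0,0,0,0,0.494]])

```text
t: 1.95
position: [0.6004, 0.2786, 0.2691]
tcp_rot: [0.996, 0.088, -0.0, 0.0]
ft_force: [0.3, 0.3, -0.8]
finger_gap: 0.0501
```

```bash
cat >> h.py <<'E'
from scipy.spatial.transform import Rotation as R
def st():
    from station import arm
    o=arm.observe();r=R.from_quat(o["tcp_rot"]).as_matrix()
    print("t%.2f gap %.4f F"%(o["t"],o["finger_gap"]),np.array(o["ft_force"]),"q",o["joint_pos"]);print("pos",o["position"]);print(r)
    return np.array(o["position"]),r
def delta(P,Rt,rows=0):
    p,r=st() if rows==0 else rows
    print("shift",r.T@(np.array(P)-p),"rot",R.from_matrix(r.T@Rt).as_rotvec())
E
python3 -c "
from h import *
st(); snap('wrist','w2')"
```

```text
t1.95 gap 0.0501 F [ 0.2801  0.2933 -0.7691] q [ 0.3788  0.4508  0.8747 -0.0003  1.8166  1.773 ]
pos [0.6004 0.2786 0.2691]
[[ 0.9845  0.1756 -0.0003]
 [ 0.1756 -0.9845 -0.0004]
 [-0.0004  0.0004 -1.    ]]
```

View pics/w2.png

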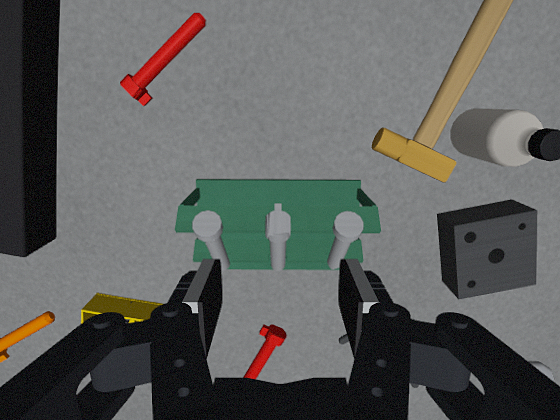

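Run:
```python
from h import *
d=load("w2.npz"); zoom(d,180,170,380,290,4,"z_w2")
zoom(d,255,195,305,275,8,"z_w2b")
from scipy.optimize import least_squares
q=np.array([[.0529,1.4017,1.6886],[.1741,1.2114,1.7573],[.4508,.8747,1.8166]]);
rz=np.array([[np.sqrt(.52471**2-.0369**2),.23845],[np.hypot(.5246,.2211),.2686],[np.hypot(.6004,.2786),.2691]]);rz[1:,0]=np.sqrt(rz[1:,0]**2-.0369**2)
def res(p):
    a=q[:,0];b=a+q[:,1]
    r=p[0]*np.sin(a)+p[1]*np.sin(b)+p[3]
    z=p[2]+p[0]*np.cos(a)+p[1]*np.cos(b)
    return np.r_[r-rz[:,0],z-rz[:,1]]
f=least_squares(res,[.42,.5,-.2,0]);print(f.x,f.fun)
```

```text
[ 0.3893  0.5419 -0.2135 -0.0339] [ 0.0015 -0.002   0.0005 -0.0004  0.0011 -0.0007]
```

View pics/z_w2.png

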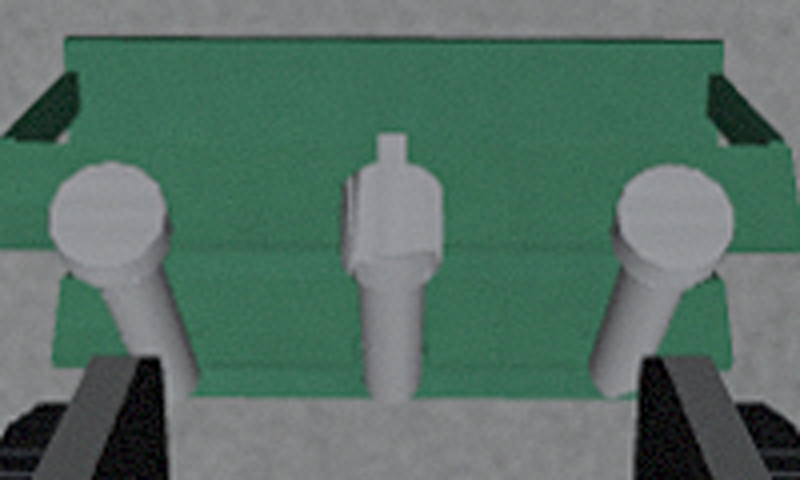

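View pics/z_w2b.png

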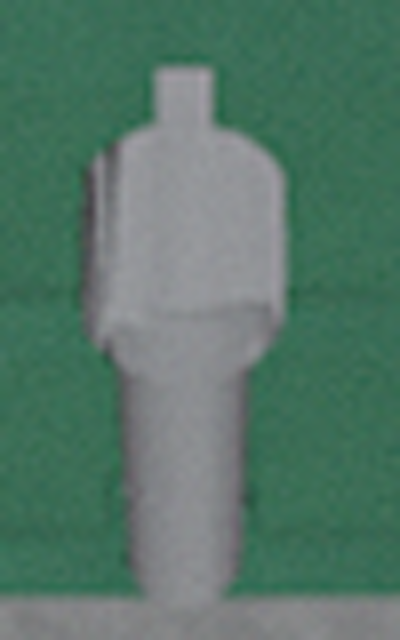

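Run:
```python
from h import *
w1=load("w1.npz");w2=load("w2.npz");s=load("scene0.npz");d=load("side0.npz")
h1=(240+645/6.4-.42,100+193/6.4-.42);h2=(255+189/8-.44,195+220/8-.44)
print(tri([(w1,h1),(w2,h2)]), tri([(w1,h1),(w2,h2),(s,(345.6,194.6)),(d,(234.6,241))]))
# neighbours
V=lambda x,y:(215+x/3.4-.35,y/3.4-.35); U=lambda x,y:(180+x/4-.4,170+y/4-.4)
a=tri([(w1,V(372,160)),(w2,U(108,217))]);b=tri([(w1,V(453,685)),(w2,U(674,217))]);print(a,b,(a[0]+b[0])/2,a[0]-b[0])
u=np.array([np.cos(.1745),np.sin(.1745),1])/2**.5
for H in ([.572,.2745,.105],):
  print(proj(w2,[H,H-.107*u]),proj(w1,[H,H-.107*u]))
print([atz(w2,U(*p),.002) for p in [(65,38),(723,41),(735,367),(52,364)]])
```

```text
(array([0.5731, 0.2741, 0.106 ]), [np.float64(0.0006052205490118627), np.float64(0.000605220549011977)]) (array([0.5698, 0.2734, 0.101 ]), [np.float64(0.004107443645428261), np.float64(0.00194750113142825), np.float64(0.0022083051438962597), np.float64(0.005113199177944205)])
(array([0.5584, 0.3367, 0.1001]), [np.float64(2.2544675654800835e-05), np.float64(2.2544675654832606e-05)]) (array([0.5823, 0.2143, 0.1067]), [np.float64(0.00032560246553648054), np.float64(0.00032560246553652033)]) [0.5704 0.2755 0.1034] [-0.0239  0.1223 -0.0065]
[[278.1837 222.9803]
 [278.4699 264.9313]] [[338.867  128.3651]
 [253.5937 136.0334]]
[array([0.5729, 0.3699, 0.002 ]), array([0.6047, 0.1861, 0.002 ]), array([0.5073, 0.1586, 0.002 ]), array([0.472 , 0.3628, 0.002 ])]
```

>>> drive_tool(deltas=[[0.045,0.005,0,0.03,0,-0.14,0],[0.045,0.01,0,0.06,0,-0.28,0],[0.045,0.02,0,0.09,0,-0.42,0],[0.045,0.021,0,0.11,0,-0.56,0],[0.045,0.021,0,0.11,0,-0.7,0]])

```text
t: 2.62
position: [0.6041, 0.2763, 0.151]
tcp_rot: [0.935, 0.083, -0.344, 0.029]
ft_force: [11.6, 8.1, -3.7]
finger_gap: 0.0448
```

```bash
python3 -c "
from h import *
st(); snap('wrist','w3')"
```

```text
t2.62 gap 0.0448 F [11.629   8.0697 -3.6662] q [0.3316 1.1943 0.1213 0.1749 2.5166 1.8296]
pos [0.6041 0.2763 0.151 ]
[[ 0.75    0.176  -0.6375]
 [ 0.136  -0.9844 -0.1118]
 [-0.6473 -0.0028 -0.7623]]
```

View pics/w3.png

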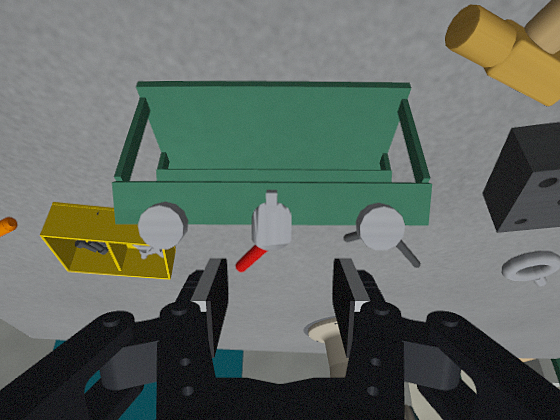

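Run:
```python
from h import *
w=load("w3.npz");zoom(w,225,170,325,260,8,"z_w3")
H=np.array([.5725,.2742,.1055]);u=np.array([np.cos(.1745),np.sin(.1745),1])/2**.5
p=np.array([np.cos(.1745),np.sin(.1745),-1])/2**.5
y=np.array([-np.sin(.1745),np.cos(.1745),0])
print((proj(w,[H,H+.02*p,H-.013*p,H+.011*y,H-.011*y])-[225,170])*8)
```

```text
[[383.4722 458.998 ]
 [383.3609 174.1676]
 [383.568  637.8602]
 [225.0799 458.385 ]
 [541.912  459.5701]]
```

View pics/z_w3.png

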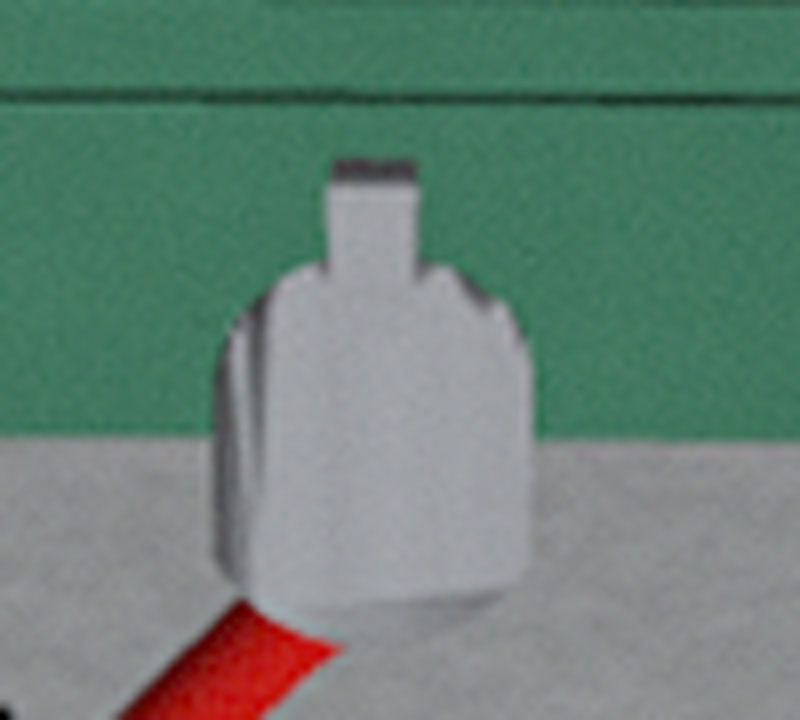

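>>> drive_tool(deltas=[[0.045,0.002,-0.002,0.015,0,0,0],[0.045,0.003,-0.003,0.03,0,0,0],[0.045,0.003,-0.003,0.03,0,0,0]])

```text
t: 3.05
position: [0.5876, 0.2773, 0.1313]
tcp_rot: [0.937, 0.083, -0.338, 0.028]
ft_force: [-0.9, -0.1, -0.1]
finger_gap: 0.045
```

```bash
python3 -c "
from h import *
G=[.571,.2745,.104]
c,s=np.cos(.1745),np.sin(.1745)
def RT(t): 
    t=np.radians(t); z=np.array([-c*np.sin(t),-s*np.sin(t),-np.cos(t)]);x=np.array([c*np.cos(t),s*np.cos(t),-np.sin(t)]);return np.c_[x,np.cross(z,x),z]
for t in(40,45):delta(G,RT(t))
"
```

```text
t3.05 gap 0.0450 F [-0.867  -0.1045 -0.0783] q [0.3396 1.0788 0.344  0.1567 2.3969 1.8107]
pos [0.5876 0.2773 0.1313]
[[ 0.7583  0.1756 -0.6279]
 [ 0.1372 -0.9845 -0.1096]
 [-0.6374 -0.003  -0.7706]]
shift [ 0.0044 -0.0001  0.0317] rot [-0.001  -0.0071  0.0035]
t3.05 gap 0.0450 F [-0.867  -0.1045 -0.0783] q [0.3396 1.0788 0.344  0.1567 2.3969 1.8107]
pos [0.5876 0.2773 0.1313]
[[ 0.7583  0.1756 -0.6279]
 [ 0.1372 -0.9845 -0.1096]
 [-0.6374 -0.003  -0.7706]]
shift [ 0.0044 -0.0001  0.0317] rot [-0.0009 -0.0943  0.0035]
```

Reach is fine here. Going in at full 45° tilt.

>>> drive_tool(deltas=[[0.045,0.002,0,0.01,0,-0.03,0],[0.045,0.003,0,0.02,0,-0.06,0],[0.045,0.0044,0,0.028,0,-0.094,0],[0.045,0.0044,0,0.0317,0,-0.094,0],[0.045,0.0044,0,0.0317,0,-0.094,0]])

```text
t: 3.68
position: [0.571, 0.2746, 0.1035]
tcp_rot: [0.92, 0.081, -0.382, 0.033]
ft_force: [0.3, -0.7, -0.2]
finger_gap: 0.0446
```

```bash
python3 -c "
from h import *
st(); w=snap('wrist','w4'); zoom(w,190,180,370,310,4,'z_w4'); s=snap('side','d4'); zoom(s,190,200,310,310,6,'z_d4')"
```

```text
t3.67 gap 0.0446 F [ 0.2966 -0.7255 -0.2372] q [0.3395 1.1145 0.3759 0.1787 2.4228 1.8211]
pos [0.571  0.2746 0.1035]
[[ 0.6953  0.1744 -0.6972]
 [ 0.1245 -0.9847 -0.1222]
 [-0.7078 -0.0018 -0.7064]]
```

View pics/z_w4.png

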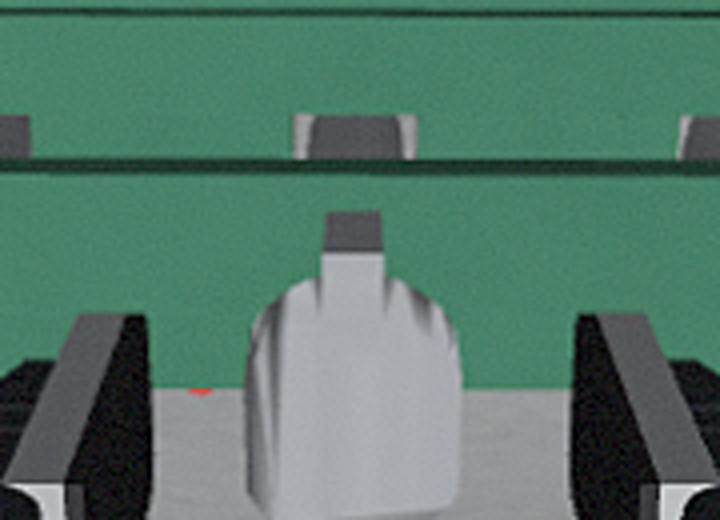

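View pics/z_d4.png

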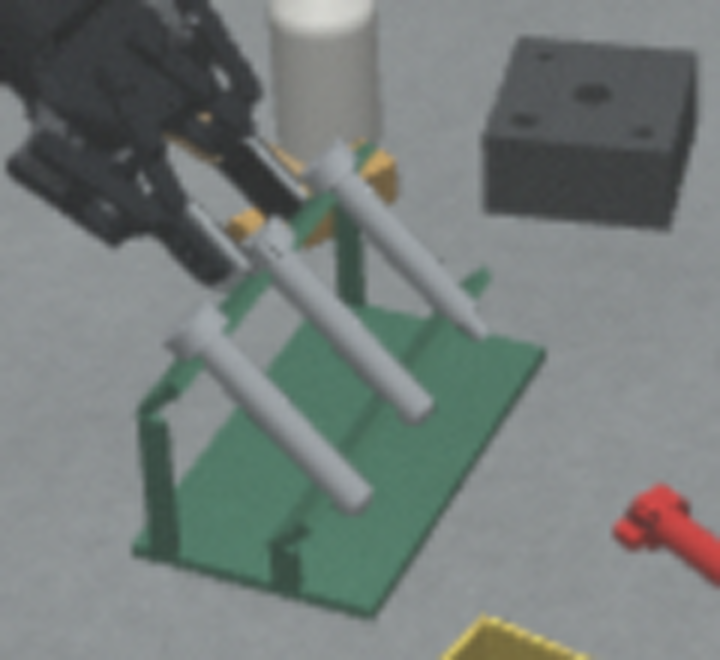

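>>> drive_tool(deltas=[[0.01,0,0,0,0,0,0],[0.01,0,0,0,0,0,0],[0.01,0,0,0,0,0,0],[0.01,0,0,0,0,0,0]], newtons=80)

```text
t: 4.28
position: [0.5715, 0.2747, 0.1047]
tcp_rot: [0.921, 0.081, -0.381, 0.032]
ft_force: [5.0, 1.8, 6.2]
finger_gap: 0.0189
```

```bash
python3 -c "
from h import *
st(); w=snap('wrist','w5'); zoom(w,190,180,370,310,4,'z_w5')"
```

```text
t4.28 gap 0.0189 F [5.0021 1.821  6.237 ] q [0.3394 1.1134 0.3743 0.1789 2.4231 1.8213]
pos [0.5715 0.2747 0.1047]
[[ 0.6969  0.1742 -0.6957]
 [ 0.125  -0.9847 -0.1214]
 [-0.7062 -0.0023 -0.708 ]]
```

View pics/z_w5.png

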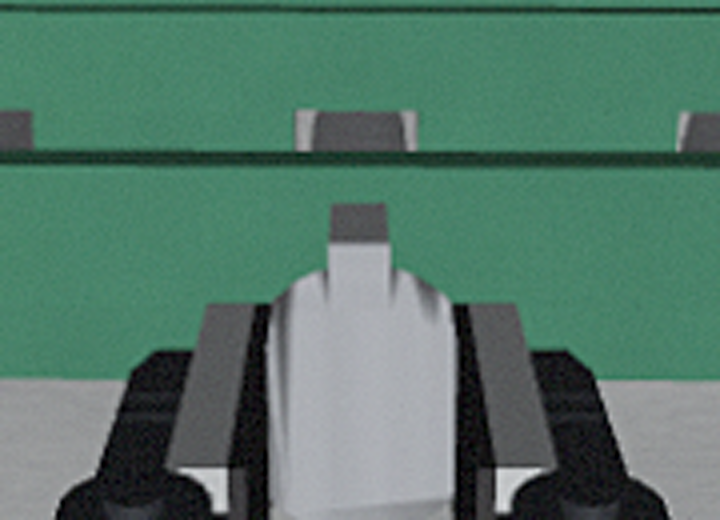

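>>> drive_tool(deltas=[[0.01,-0.005,0,-0.002,0,0,0],[0.01,-0.015,0,-0.002,0,0,0],[0.01,-0.03,0,-0.003,0,0,0],[0.01,-0.05,0,-0.003,0,0,0],[0.01,-0.06,0,-0.003,0,0,0]])

```text
t: 4.95
position: [0.5309, 0.2675, 0.1486]
tcp_rot: [0.92, 0.081, -0.382, 0.033]
ft_force: [0.0, 0.4, -2.2]
finger_gap: 0.019
```

```bash
python3 -c "
from h import *
st(); w=snap('wrist','w6'); s=snap('side','d6'); zoom(s,180,160,320,310,5,'z_d6')"
```

```text
t4.95 gap 0.0190 F [ 0.022   0.3694 -2.1764] q [0.3481 0.9125 0.6082 0.1812 2.3914 1.8254]
pos [0.5309 0.2675 0.1486]
[[ 0.6954  0.1745 -0.6972]
 [ 0.1245 -0.9847 -0.1223]
 [-0.7078 -0.0018 -0.7064]]
```

View pics/w6.png

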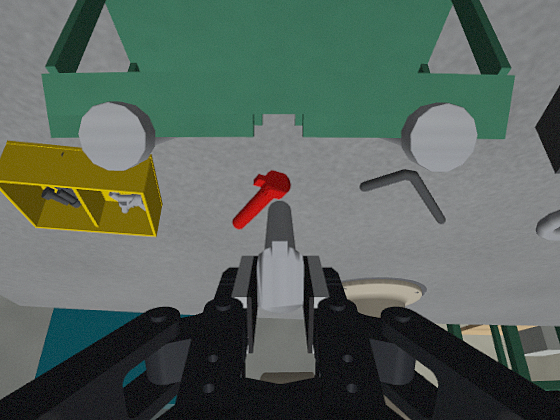

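View pics/z_d6.png

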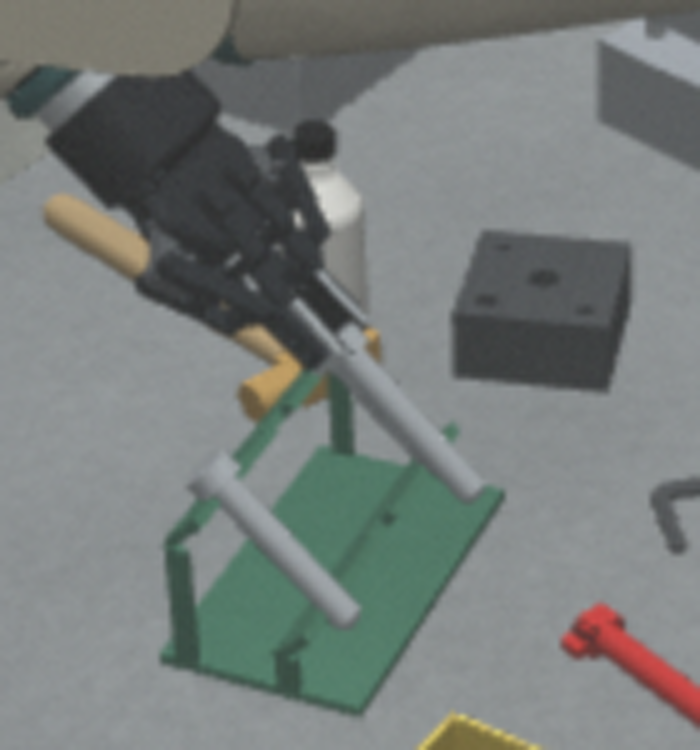

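>>> drive_tool(deltas=[[0.01,-0.03,0,-0.02,0,0.05,0],[0.01,-0.06,0,-0.05,0,0.17,0],[0.01,-0.09,0,-0.09,0,0.33,0],[0.01,-0.1,0,-0.11,0,0.5,0],[0.01,-0.1,0,-0.12,0,0.66,0]])

```text
t: 5.68
position: [0.5464, 0.2698, 0.3061]
tcp_rot: [0.994, 0.087, -0.059, 0.004]
ft_force: [-0.1, -0.2, -3.2]
finger_gap: 0.0191
```

```bash
python3 -c "
from h import *
z=np.array([0,0,-1.]);x=np.array([np.cos(.1745),np.sin(.1745),0]);delta([.53,.2,.31],np.c_[x,np.cross(z,x),z])"
```

```text
t5.67 gap 0.0191 F [-0.0842 -0.1648 -3.172 ] q [0.386  0.3872 0.887  0.0295 1.9818 1.7917]
pos [0.5464 0.2698 0.3061]
[[ 0.9778  0.1743 -0.1161]
 [ 0.1734 -0.9847 -0.018 ]
 [-0.1174 -0.0025 -0.9931]]
shift [-0.0286  0.0659 -0.0007] rot [-0.0025  0.1177  0.0009]
```

>>> drive_tool(deltas=[[0.01,-0.012,0.05,0,0,0.04,0],[0.01,-0.025,0.105,0,0,0.08,0],[0.01,-0.038,0.16,0,0,0.118,0],[0.01,-0.05,0.21,0,0,0.118,0],[0.01,-0.063,0.263,0.002,0,0.118,0]])

```text
t: 6.3
position: [0.5292, -0.0018, 0.3088]
tcp_rot: [0.996, 0.088, -0.005, -0.001]
ft_force: [0.9, 0.6, -2.3]
finger_gap: 0.0191
```

```bash
python3 -c "
from h import *
z=np.array([0,0,-1.]);a=np.radians(45);x=np.array([np.cos(a),np.sin(a),0]);delta([.486,-.307,.29],np.c_[x,np.cross(z,x),z])"
```

```text
t6.30 gap 0.0191 F [ 0.9367  0.5685 -2.2506] q [-0.0733  0.0668  1.2484 -0.      1.8361  1.3222]
pos [ 0.5292 -0.0018  0.3088]
[[ 0.9846  0.1744 -0.0097]
 [ 0.1744 -0.9847  0.0007]
 [-0.0095 -0.0024 -1.    ]]
shift [-0.0956  0.293   0.019 ] rot [-0.0052  0.0085 -0.6101]
```

>>> drive_tool(deltas=[[0.01,-0.018,0.055,0.005,0,0.008,-0.12],[0.01,-0.038,0.115,0.01,0,0.008,-0.26],[0.01,-0.057,0.175,0.015,0,0.008,-0.42],[0.01,-0.076,0.235,0.019,0,0.008,-0.56],[0.01,-0.0956,0.293,0.019,0,0.008,-0.61]])

```text
t: 6.92
position: [0.4858, -0.3065, 0.2892]
tcp_rot: [0.923, 0.384, -0.0, -0.003]
ft_force: [1.7, 0.2, -3.2]
finger_gap: 0.019
```

>>> drive_tool(deltas=[[0.01,0,0,0,0,0,0]])

```text
t: 7.05
position: [0.4849, -0.3084, 0.2885]
tcp_rot: [0.925, 0.38, -0.001, -0.004]
ft_force: [0.4, 0.7, -2.0]
finger_gap: 0.0195
```

```bash
python3 -c "
from h import *
st();w=snap('wrist','w7'); s=snap('side','d7'); s=snap('scene','s7')"
```

```text
t7.05 gap 0.0195 F [ 0.3553  0.6623 -1.9969] q [-0.6317  0.1939  1.1499  0.0018  1.805   0.16  ]
pos [ 0.4849 -0.3084  0.2885]
[[ 0.7112  0.7029 -0.0048]
 [ 0.703  -0.7112  0.0057]
 [ 0.0006 -0.0074 -1.    ]]
```

View pics/w7.png

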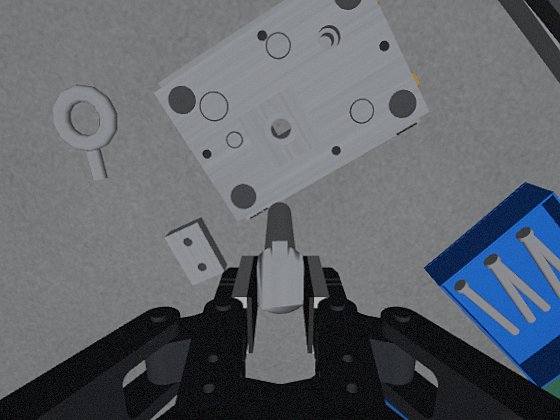

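View pics/s7.png

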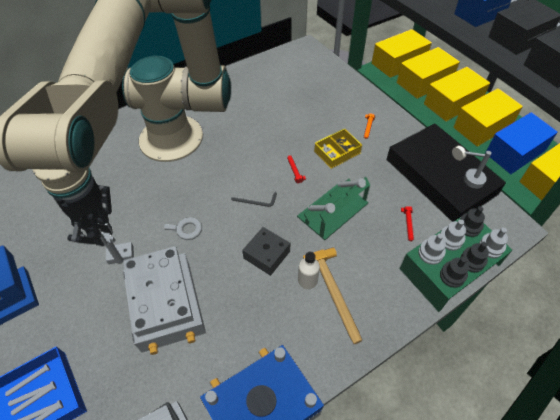

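Run:
```python
from h import *
w=load("w7.npz");zoom(w,150,0,440,225,2.75,"z_w7");zoom(w,256,105,306,150,16,"z_w7b")
```

```text
(no output)
```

View pics/z_w7.png

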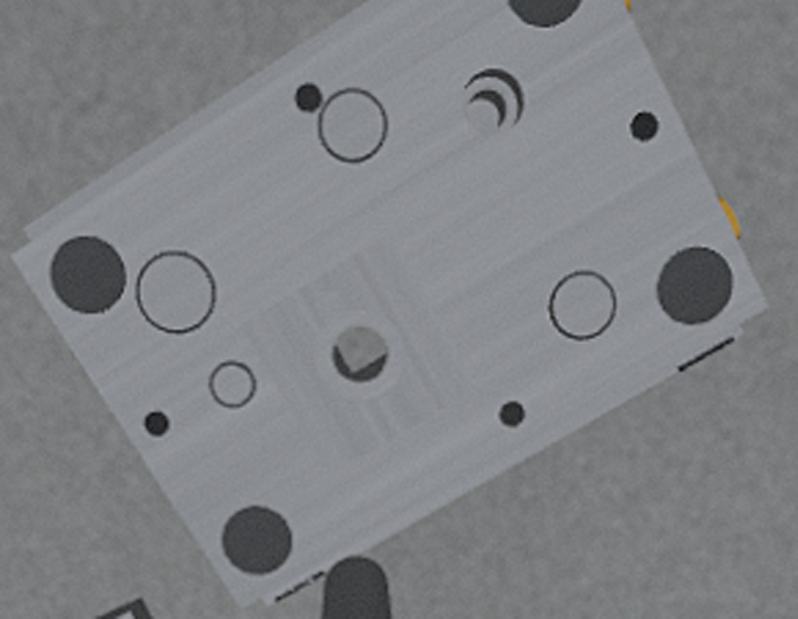

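View pics/z_w7b.png

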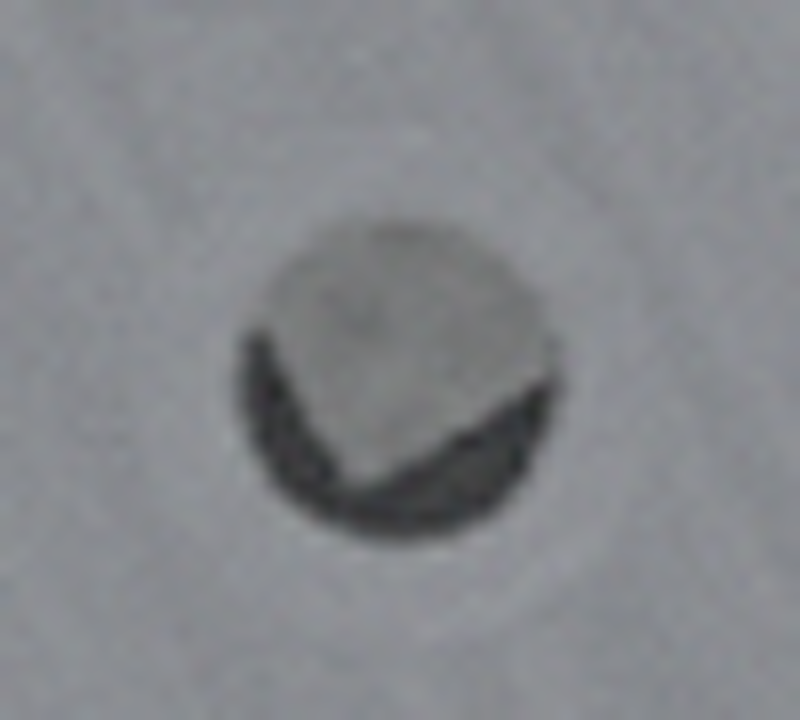

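Run:
```python
from h import *
w=load("w7.npz");V=lambda x,y:(150+x/2.75-.32,y/2.75-.32)
b=atz(w,(280.5,128.4),.100);p=atz(w,V(495,97),.112);print(b,p,p-b,np.degrees(np.arctan2((p-b)[1],(p-b)[0]))-31.56,np.linalg.norm((p-b)[:2]))
# black corner discs & edge lines
D=[atz(w,V(*q),.112) for q in[(88,274),(257,539),(695,285),(545,-10)]];print(D)
e1=D[2]-D[1];print(np.degrees(np.arctan2(e1[1],e1[0])));e=D[0]-D[1];print(np.degrees(np.arctan2(e[1],e[0]))-90)
L=[atz(w,V(*q),.112) for q in[(245,605),(765,307),(14,257)]];print(L)
for a,c in((0,1),(0,2)):
  e=L[c]-L[a];print(np.degrees(np.arctan2(e[1],e[0])),np.linalg.norm(e))
# pin tip location
print(proj(w,[.4849,-.3084,.2885-.106]))
zoom(w,225,190,335,330,5,"z_w7c")
```

```text
[ 0.5205 -0.2729  0.1   ] [ 0.6005 -0.2488  0.112 ] [0.08   0.0242 0.012 ] -14.761868971899204 0.08359941361517774
[array([ 0.4804, -0.1972,  0.112 ]), array([ 0.4561, -0.29  ,  0.112 ]), array([ 0.6072, -0.3298,  0.112 ]), array([ 0.63  , -0.2383,  0.112 ])]
-14.764775486088913
-14.69283465186362
[array([ 0.4369, -0.3025,  0.112 ]), array([ 0.6182, -0.3499,  0.112 ]), array([ 0.4685, -0.1777,  0.112 ])]
-14.658818301350378 0.18741549203846486
75.78153850652666 0.12866977325634982
[[280.1397 210.2695]]
```

View pics/z_w7c.png

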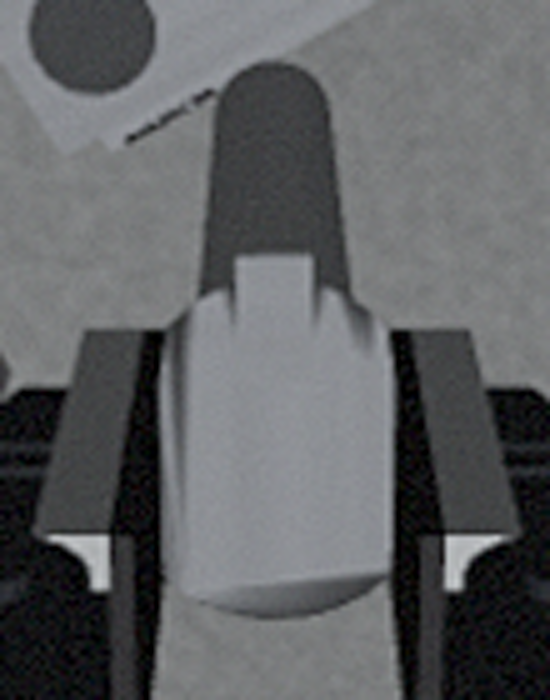

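```bash
cat > pinm.py <<'E'
from h import *
def rim(H,Rt,z,r,n=72):  # pin axis along -tool z; z above tip
    a=np.linspace(0,2*np.pi,n);tip=H+.107*Rt[:,2]
    return tip-z*Rt[:,2]+r*np.cos(a)[:,None]*Rt[:,0]+r*np.sin(a)[:,None]*Rt[:,1]
if __name__=="__main__":
    w=load("w7.npz")
    p=np.array([.4849,-.3084,.2885]);Rt=np.array([[ 0.7112,0.7029,-0.0048],[0.703,-0.7112,0.0057],[0.0006,-0.0074,-1]])
    for o in(.007,.009,.011):
        H=p+(.008-o)*-Rt[:,2]
        for z,r in((0,.0045),(.004,.008),(.095,.008),(.107,.013)):
            q=proj(w,rim(H,Rt,z,r));print(o,z,"x",q[:,0].min(),q[:,0].max(),"y",q[:,1].min(),q[:,1].max())
        print("key",proj(w,[H+.02*Rt[:,0],H+.02*Rt[:,0]+.012*Rt[:,2]]))
E
python3 pinm.py
```

```text
0.007 0 x 272.528136297093 285.4838695551236 y 203.93912556868128 216.35361736201813
0.007 0.004 x 267.3002828895407 290.6867438442243 y 200.5539673638977 222.9362419522106
0.007 0.095 x 260.50877841645087 296.5771439436464 y 254.81231464909575 287.56702343509465
0.007 0.107 x 246.89238496593416 309.9904446620521 y 255.39502435163126 312.0028451873578
key [[278.3601 239.0752]
 [278.4689 228.8962]]
0.009 0 x 272.5833911948665 285.4410162205439 y 203.16537097627815 215.4940588327949
0.009 0.004 x 267.3965555930774 290.6032500397848 y 199.79141465707727 222.01691799688348
0.009 0.095 x 260.73546365507764 296.38052263119806 y 252.98593285644867 285.41724232927663
0.009 0.107 x 247.30821974124356 309.6094860611683 y 253.40050917207594 309.42018543041866
key [[278.3795 237.2669]
 [278.4855 227.3448]]
0.011 0 x 272.6378189630213 285.39880446167314 y 202.40331507197772 214.6473491872797
0.011 0.004 x 267.4913658176921 290.52102472386554 y 199.0406185606521 221.11147839889634
0.011 0.095 x 260.95694360723024 296.1884171848977 y 251.2025522119436 283.3163063337057
0.011 0.107 x 247.71380645838752 309.23791844047287 y 251.45702637258682 306.89952724994134
key [[278.3983 235.5056]
 [278.5017 225.8309]]
```

```bash
python3 -c "
from h import *
z=np.array([0,0,-1.]);a=np.radians(43);x=np.array([np.cos(a),np.sin(a),0]);delta([.521,-.2723,.235],np.c_[x,np.cross(z,x),z])"
```

```text
t7.20 gap 0.0189 F [ 0.5783  0.3432 -2.428 ] q [-0.6243  0.1897  1.1518  0.0031  1.8051  0.162 ]
pos [ 0.4866 -0.3041  0.2899]
[[ 0.7072  0.707  -0.0023]
 [ 0.707  -0.7072  0.0054]
 [ 0.0022 -0.0055 -1.    ]]
shift [0.0466 0.0021 0.055 ] rot [-0.0055 -0.0021  0.0347]
```

>>> drive_tool(deltas=[[0.01,0.02,0.001,0.0,0,0,0],[0.01,0.0466,0.002,0.02,-0.005,-0.002,0.03],[0.01,0.0466,0.002,0.04,-0.005,-0.002,0.03],[0.01,0.0466,0.002,0.055,-0.005,-0.002,0.03],[0.01,0.0466,0.002,0.055,-0.005,-0.002,0.03]])

```text
t: 7.82
position: [0.5208, -0.2716, 0.2344]
tcp_rot: [0.929, 0.369, -0.0, -0.0]
ft_force: [-0.6, 0.1, -1.6]
finger_gap: 0.0188
```

>>> drive_tool(deltas=[[0.01,0,0,0,0,0,0],[0.01,0,0,0,0,0,0]])

```text
t: 8.07
position: [0.521, -0.273, 0.2368]
tcp_rot: [0.93, 0.369, 0.001, 0.001]
ft_force: [0.8, -0.2, -2.1]
finger_gap: 0.0193
```

```bash
python3 -c "
from h import *
st();w=snap('wrist','w8'); d=snap('side','d8'); s=snap('scene','s8')
zoom(s,115,230,215,330,6,'z_s8');zoom(d,270,80,390,200,5,'z_d8');zoom(w,180,80,400,310,3,'z_w8');st()"
```

```text
t8.07 gap 0.0193 F [ 0.8018 -0.2431 -2.1168] q [-0.5453  0.2299  1.2105 -0.0003  1.6981  0.2706]
pos [ 0.521  -0.273   0.2368]
[[ 0.7283  0.6852  0.0024]
 [ 0.6852 -0.7283 -0.0018]
 [ 0.0005  0.003  -1.    ]]
t8.22 gap 0.0193 F [ 0.0702 -0.4285 -2.4166] q [-0.5454  0.2303  1.2113 -0.0003  1.698   0.2705]
pos [ 0.5208 -0.273   0.2362]
[[ 0.7283  0.6852  0.0016]
 [ 0.6852 -0.7283 -0.0013]
 [ 0.0003  0.0021 -1.    ]]
```

View pics/z_s8.png

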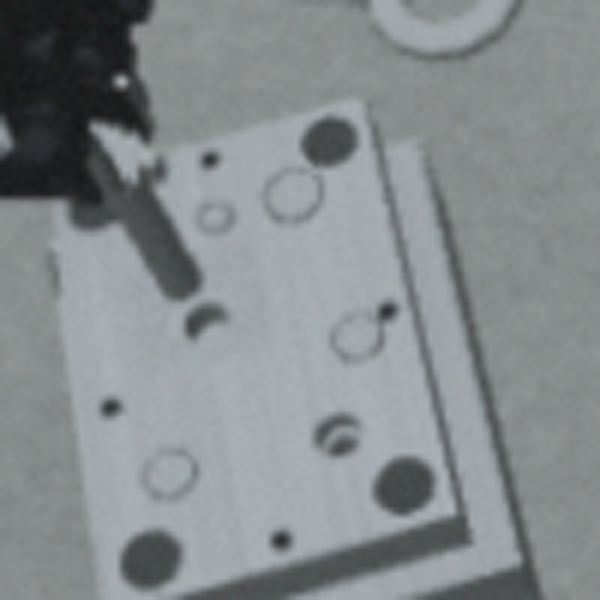

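View pics/z_d8.png

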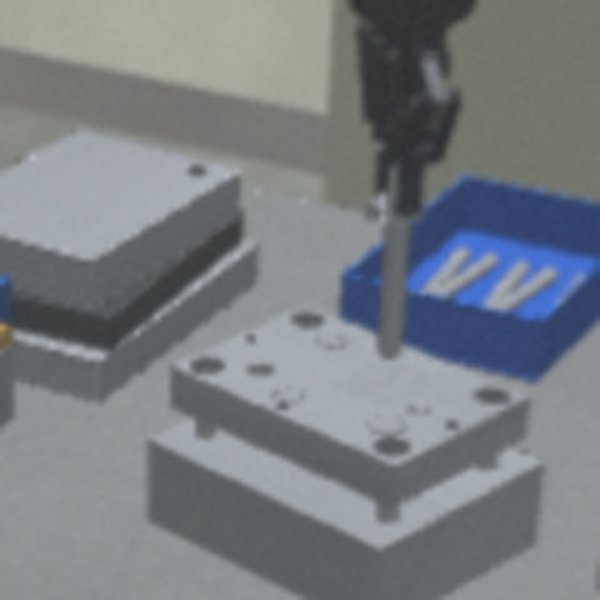

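View pics/z_w8.png

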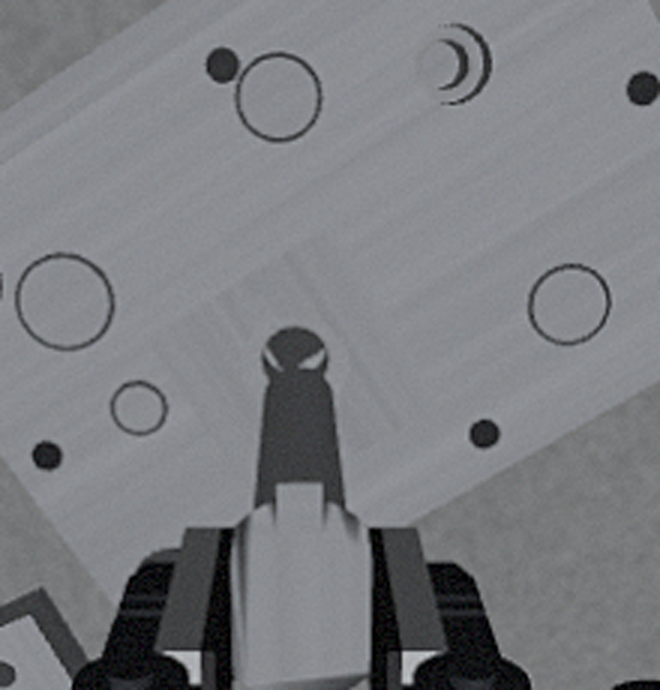

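Run:
```python
from pinm import *
w=load("w8.npz");p=np.array([.5209,-.273,.2366]);Rt=np.array([[.7283,.6852,.002],[.6852,-.7283,-.0015],[.0004,.0026,-1]])
H=p+.0005*-Rt[:,2]
for z,r in((.004,.008),(.095,.008)):
    q=proj(w,rim(H,Rt,z,r));print(z,"x",q[:,0].min(),q[:,0].max(),"y",q[:,1].min(),q[:,1].max())
b=atz(w,(278,199.7),.1);print(b, Rt.T@(b-p)); print(proj(w,[p[0],p[1],.1]))
zoom(w,255,180,305,240,12,"z_w8b")
```

```text
0.004 x 267.15455269456197 290.47385177405187 y 200.47237598819484 222.79205192059538
0.095 x 260.4094512312635 296.3186441305165 y 254.4304877624716 287.0544896931595
[ 0.5203 -0.2731  0.1   ] [-0.0006 -0.0007  0.1366]
[[278.4777 199.0738]]
```

View pics/z_w8b.png

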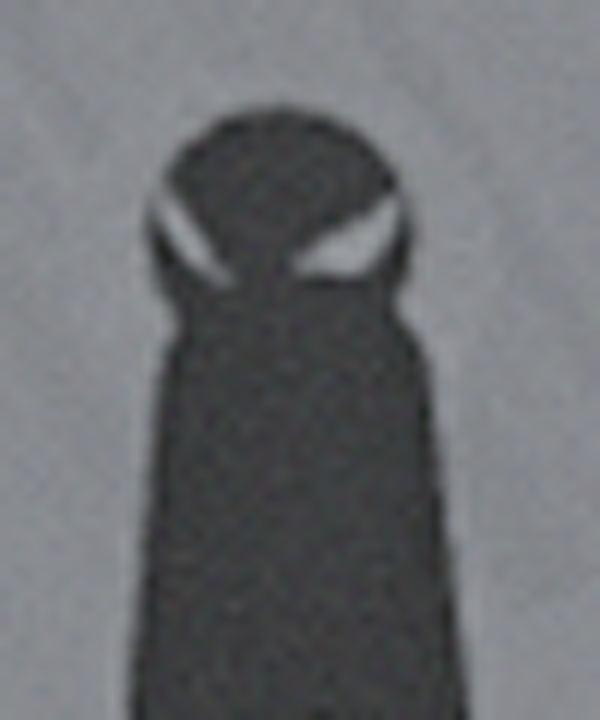

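>>> drive_tool(deltas=[[0.01,0.0013,-0.0013,0.004,0,0,0],[0.01,0.0013,-0.0013,0.012,0,0,0],[0.01,0.0013,-0.0013,0.021,0,0,0],[0.01,0.0013,-0.0013,0.021,0,0,0]])

```text
t: 8.72
position: [0.5204, -0.2707, 0.2131]
tcp_rot: [0.93, 0.369, -0.001, -0.0]
ft_force: [0.8, 0.5, -2.5]
finger_gap: 0.0188
```

```bash
python3 -c "
from h import *
st();w=snap('wrist','w9'); s=snap('scene','s9')
zoom(s,115,230,215,330,6,'z_s9');zoom(w,230,160,330,260,7,'z_w9')"
```

```text
t8.72 gap 0.0188 F [ 0.751   0.4512 -2.5114] q [-0.5425  0.2357  1.2507 -0.0003  1.6565  0.2731]
pos [ 0.5204 -0.2707  0.2131]
[[ 0.7282  0.6854 -0.0014]
 [ 0.6854 -0.7282  0.0005]
 [-0.0007 -0.0013 -1.    ]]
```

View pics/z_s9.png

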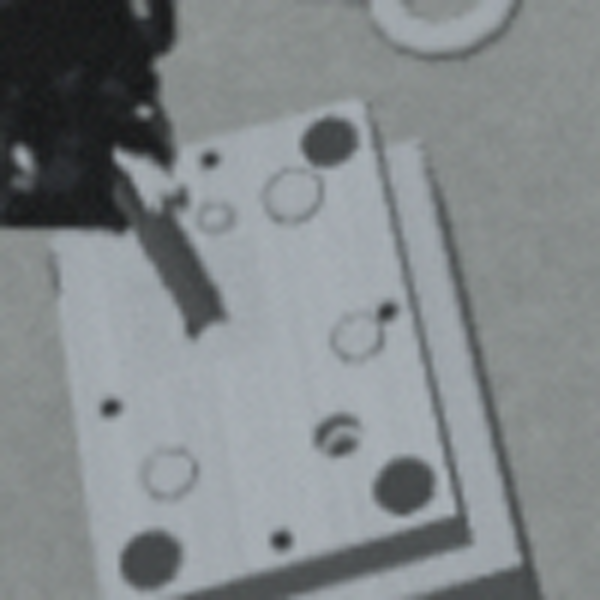

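View pics/z_w9.png

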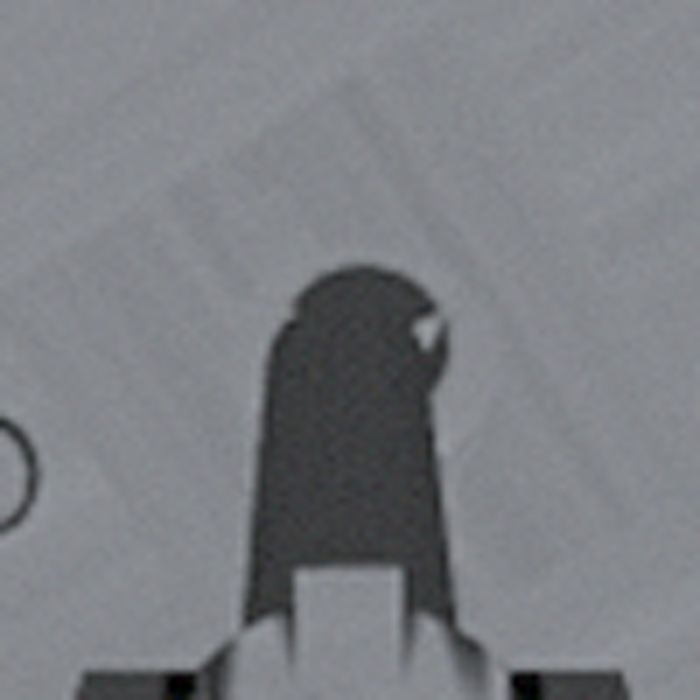

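>>> drive_tool(deltas=[[0.01,0.0005,0.0016,0,0,0,0],[0.01,0.0005,0.0016,0,0,0,0],[0.01,0.0005,0.0016,0,0,0,0]])

```text
t: 9.2
position: [0.5224, -0.2718, 0.2148]
tcp_rot: [0.93, 0.369, 0.0, 0.001]
ft_force: [0.1, 0.1, -1.7]
finger_gap: 0.0194
```

```bash
python3 -c "
from pinm import *
p,Rt=st();w=snap('wrist','w10')
zoom(w,230,160,330,260,7,'z_w10')
H=p-.001*Rt[:,2]
q=proj(w,rim(H,Rt,.004,.008));print((q.min(0)-[230,160])*7,(q.max(0)-[230,160])*7)
b=np.array([p[0],p[1],.1]);q=proj(w,b);print((q-[230,160])*7)
p,Rt=st()
"
```

```text
t9.20 gap 0.0194 F [ 0.0814  0.1012 -1.66  ] q [-0.5423  0.2394  1.2431 -0.0003  1.6577  0.2732]
pos [ 0.5224 -0.2718  0.2148]
[[ 0.7281  0.6854  0.001 ]
 [ 0.6854 -0.7281 -0.001 ]
 [ 0.0001  0.0014 -1.    ]]
[261.5283 284.2403] [425.2474 440.9136]
[[342.0638 327.1717]]
t9.25 gap 0.0189 F [-0.2049 -0.1059 -2.898 ] q [-0.5424  0.2394  1.2432 -0.0003  1.6577  0.2733]
pos [ 0.5223 -0.2718  0.2147]
[[ 0.7282  0.6854  0.0009]
 [ 0.6854 -0.7282 -0.001 ]
 [ 0.      0.0013 -1.    ]]
```

View pics/z_w10.png

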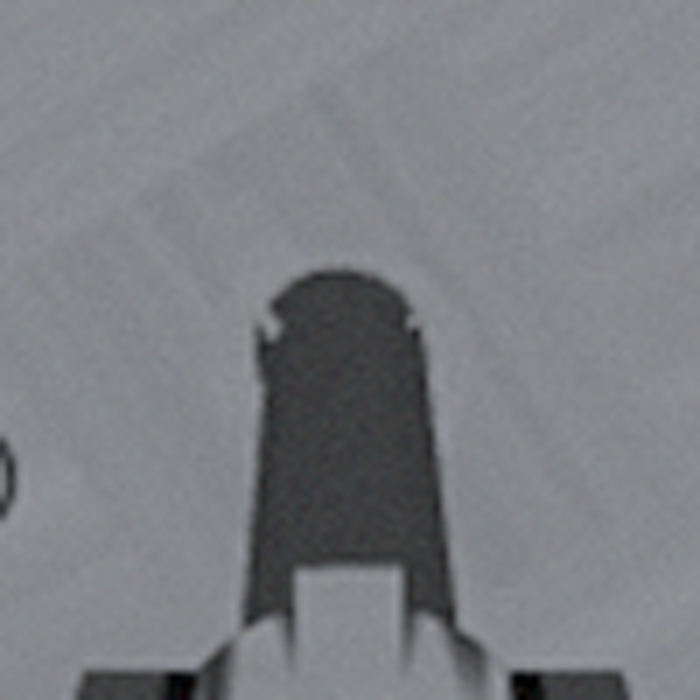

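>>> drive_tool(deltas=[[0.01,-0.0007,-0.001,0,0,0,0],[0.01,-0.0007,-0.001,0.006,0,0,0],[0.01,-0.0007,-0.001,0.012,0,0,0],[0.01,-0.0007,-0.001,0.018,0,0,0],[0.01,-0.0007,-0.001,0.022,0,0,0]])

```text
t: 9.88
position: [0.521, -0.2715, 0.1919]
tcp_rot: [0.93, 0.369, -0.0, 0.0]
ft_force: [0.0, 0.2, -1.9]
finger_gap: 0.0189
```

```bash
python3 -c "
from h import *
st();w=snap('wrist','w11');zoom(w,230,160,330,260,7,'z_w11')"
```

```text
t9.88 gap 0.0189 F [ 0.0093  0.2102 -1.8561] q [-0.5431  0.2457  1.2812 -0.0004  1.6142  0.2725]
pos [ 0.521  -0.2715  0.1919]
[[ 0.7282  0.6854  0.0002]
 [ 0.6854 -0.7282 -0.0006]
 [-0.0003  0.0005 -1.    ]]
```

View pics/z_w11.png

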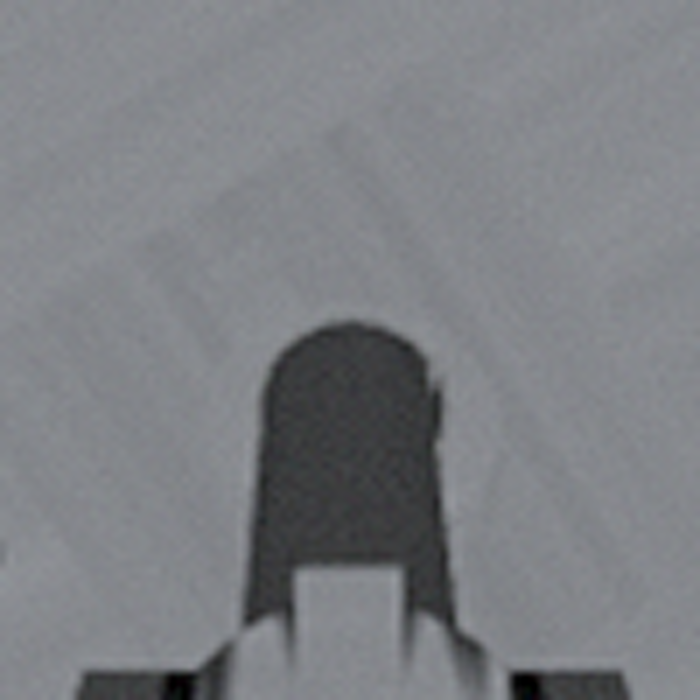

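>>> drive_tool(deltas=[[0.01,0,0.0005,0.01,0,0,0],[0.01,0,0.0005,0.02,0,0,0],[0.01,0,0.0005,0.03,0,0,0],[0.01,0,0.0005,0.04,0,0,0],[0.01,0,0.0005,0.05,0,0,0]])

```text
t: 10.55
position: [0.5214, -0.272, 0.1419]
tcp_rot: [0.93, 0.369, 0.0, 0.0]
ft_force: [-0.6, -0.0, -1.7]
finger_gap: 0.0193
```

>>> drive_tool(deltas=[[0.01,0,0,0.003,0,0,0],[0.01,0,0,0.006,0,0,0],[0.01,0,0,0.009,0,0,0]])

```text
t: 10.92
position: [0.5215, -0.2721, 0.1339]
tcp_rot: [0.93, 0.369, 0.0, 0.001]
ft_force: [-2.5, 0.8, -0.8]
finger_gap: 0.0191
```

>>> drive_tool(deltas=[[0.01,0,0,0.002,0,0,0],[0.01,0,0,0.004,0,0,0],[0.01,0,0,0.005,0,0,0]])

```text
t: 11.3
position: [0.5215, -0.272, 0.1286]
tcp_rot: [0.93, 0.369, 0.0, 0.001]
ft_force: [-2.4, -0.4, -1.4]
finger_gap: 0.0192
```

```bash
python3 -c "
from h import *
st();w=snap('wrist','w12');zoom(w,200,160,360,330,4.5,'z_w12')"
```

```text
t11.30 gap 0.0192 F [-2.4201 -0.3533 -1.3601] q [-0.5434  0.2876  1.3596 -0.0005  1.4932  0.2724]
pos [ 0.5215 -0.272   0.1286]
[[ 0.7282  0.6854  0.0007]
 [ 0.6854 -0.7282 -0.001 ]
 [-0.0002  0.0012 -1.    ]]
```

View pics/z_w12.png

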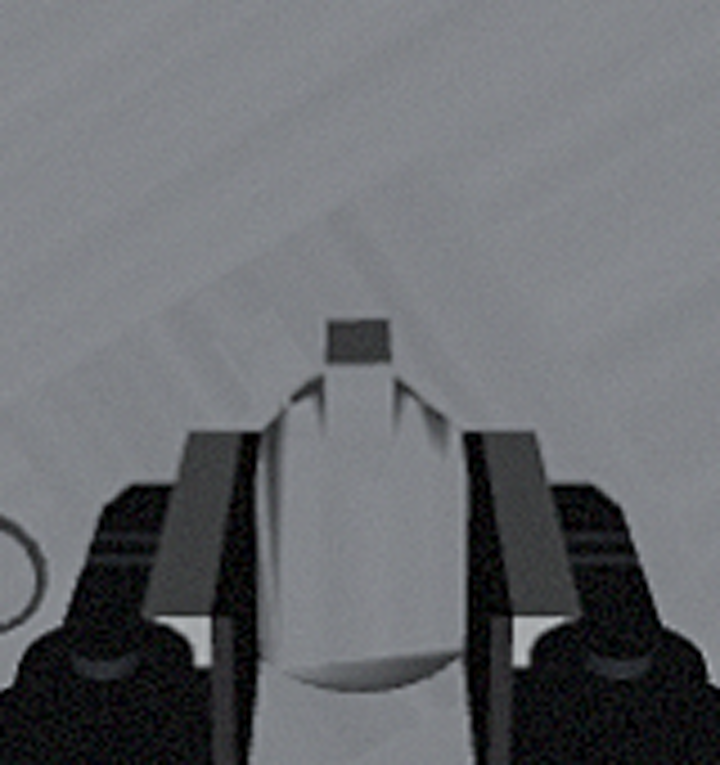

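>>> drive_tool(deltas=[[0.01,0,0,0.001,0,0,0],[0.01,0,0,0.002,0,0,0],[0.01,0,0,0.003,0,0,0]])

```text
t: 11.72
position: [0.5215, -0.272, 0.1256]
tcp_rot: [0.93, 0.369, 0.0, 0.001]
ft_force: [-3.4, -0.6, -0.3]
finger_gap: 0.019
```

>>> drive_tool(deltas=[[0.01,0,0,0.001,0,0,0],[0.01,0,0,0.0015,0,0,0]])

```text
t: 11.98
position: [0.5215, -0.272, 0.1241]
tcp_rot: [0.93, 0.369, 0.0, 0.001]
ft_force: [-3.1, -0.3, 0.9]
finger_gap: 0.0191
```

>>> drive_tool(deltas=[[0.01,0,0,0.0007,0,0,0],[0.01,0,0,0.0012,0,0,0],[0.01,0,0,0.0012,0,0,0]])

```text
t: 12.35
position: [0.5215, -0.272, 0.1232]
tcp_rot: [0.93, 0.369, 0.0, 0.001]
ft_force: [-4.4, 0.4, 3.2]
finger_gap: 0.0191
```

```bash
python3 -c "
from h import *
st();s=snap('scene','s13');zoom(s,115,230,215,330,6,'z_s13');s=snap('side','d13');zoom(s,290,110,370,180,8,'z_d13')"
```

```text
t12.35 gap 0.0191 F [-4.4041  0.372   3.187 ] q [-0.5434  0.292   1.3655 -0.0005  1.4829  0.2723]
pos [ 0.5215 -0.272   0.1232]
[[ 0.7281  0.6854  0.0008]
 [ 0.6854 -0.7281 -0.001 ]
 [-0.0002  0.0013 -1.    ]]
```

View pics/z_s13.png

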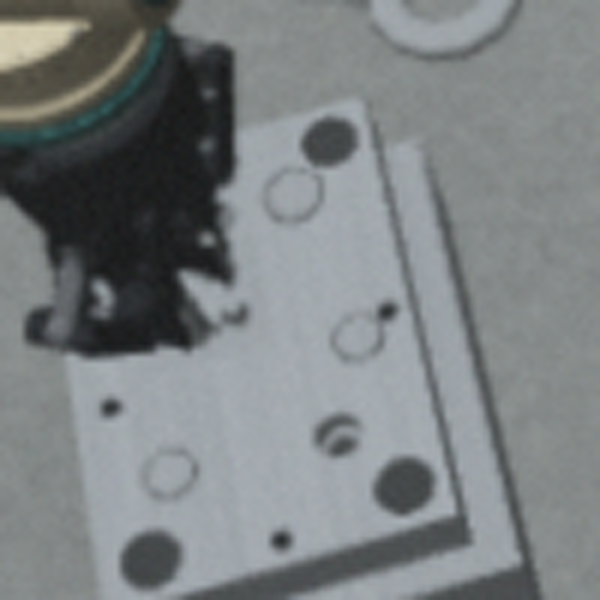

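View pics/z_d13.png

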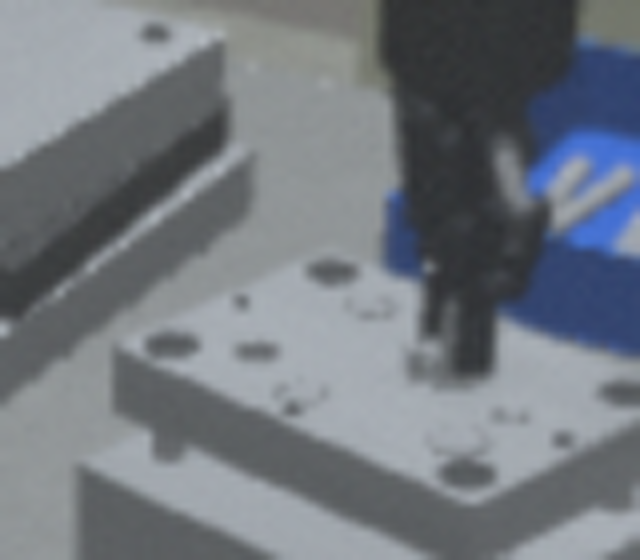

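>>> drive_tool(deltas=[[0.028,-0.0004,-0.0004,0,0,0,0],[0.032,-0.0004,-0.0004,0,0,0,0],[0.032,-0.0004,-0.0004,0,0,0,0]])

```text
t: 12.82
position: [0.5213, -0.2719, 0.123]
tcp_rot: [0.93, 0.369, 0.001, 0.001]
ft_force: [0.8, 0.8, -0.8]
finger_gap: 0.032
```

```bash
python3 -c "
from h import *
st();w=snap('wrist','w14');zoom(w,200,160,360,330,4.5,'z_w14')"
```

```text
t12.82 gap 0.0320 F [ 0.8273  0.7783 -0.7636] q [-0.5435  0.291   1.3671  0.      1.4817  0.2719]
pos [ 0.5213 -0.2719  0.123 ]
[[ 0.728   0.6856  0.0016]
 [ 0.6856 -0.728  -0.0009]
 [ 0.0005  0.0018 -1.    ]]
```

View pics/z_w14.png

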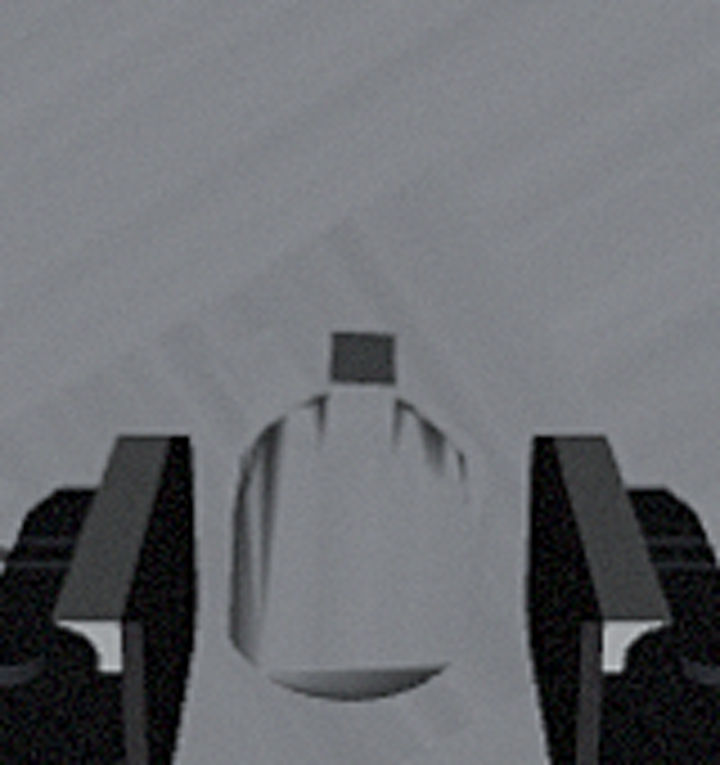

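>>> drive_tool(deltas=[[0.032,0,0,-0.005,0,0,0],[0.032,0,0,-0.005,0,0,0],[0.01,0,0,-0.005,0,0,0],[0.01,0,0,-0.005,0,0,0],[0.01,0,0,-0.005,0,0,0]], newtons=60)

```text
t: 13.5
position: [0.5211, -0.2721, 0.1285]
tcp_rot: [0.93, 0.369, 0.0, 0.001]
ft_force: [-2.3, 0.4, 5.1]
finger_gap: 0.0182
```

```bash
python3 -c "
from h import *
st();w=snap('wrist','w15');zoom(w,200,160,360,330,4.5,'z_w15')
z=np.array([0,0,-1.]);a=np.radians(75.25);x=np.array([np.cos(a),np.sin(a),0]);delta([.521,-.2719,.128],np.c_[x,np.cross(z,x),z])"
```

```text
t13.50 gap 0.0182 F [-2.271   0.4186  5.0723] q [-0.5438  0.2863  1.3615 -0.0004  1.4919  0.2718]
pos [ 0.5211 -0.2721  0.1285]
[[ 0.7281  0.6854  0.0014]
 [ 0.6854 -0.7281 -0.0013]
 [ 0.0002  0.0019 -1.    ]]
t13.55 gap 0.0185 F [-1.1261  0.2515  5.8254] q [-0.5438  0.2863  1.3615 -0.0004  1.4919  0.2719]
pos [ 0.5211 -0.2721  0.1285]
[[ 0.7282  0.6854  0.0014]
 [ 0.6854 -0.7282 -0.0013]
 [ 0.0001  0.0019 -1.    ]]
shift [ 0.0001 -0.0002  0.0005] rot [ 0.0019  0.0004 -0.5582]
```

View pics/z_w15.png

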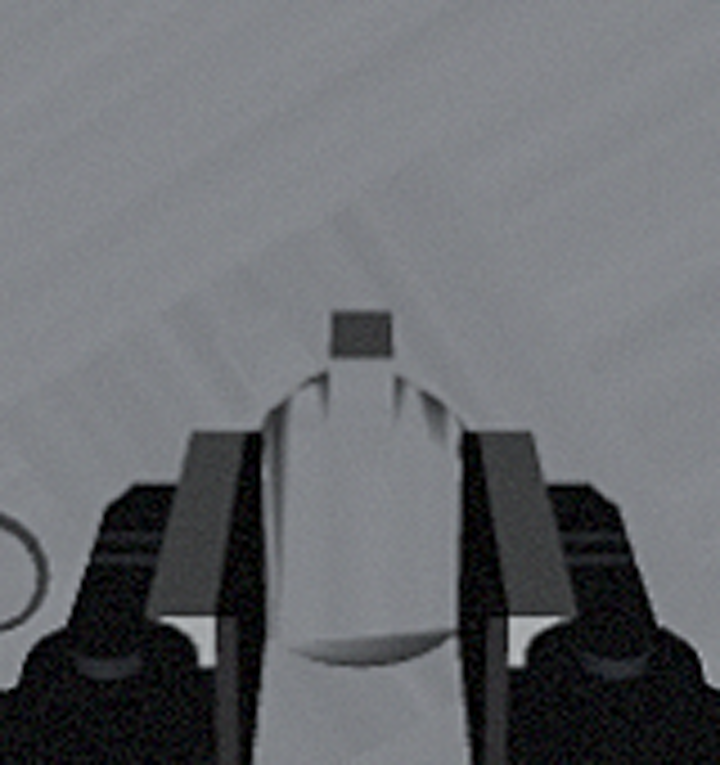

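>>> drive_tool(deltas=[[0.01,0,0,-0.0005,0,0,-0.1],[0.01,0,0,-0.0005,0,0,-0.22],[0.01,0,0,-0.0005,0,0,-0.34],[0.01,0,0,-0.0005,0,0,-0.45],[0.01,0,0,-0.0005,0,0,-0.556]])

```text
t: 14.18
position: [0.5208, -0.272, 0.1279]
tcp_rot: [0.792, 0.611, -0.0, 0.0]
ft_force: [-0.2, -0.4, -2.4]
finger_gap: 0.0186
```

>>> drive_tool(deltas=[[0.01,0,0,0,0,0,0],[0.01,0,0,0.001,0,0,0],[0.01,0,0,0.002,0,0,0]])

```text
t: 14.55
position: [0.5208, -0.2719, 0.1259]
tcp_rot: [0.793, 0.609, -0.0, 0.0]
ft_force: [-0.1, -0.2, -2.6]
finger_gap: 0.0183
```

```bash
python3 -c "
from h import *
st();w=snap('wrist','w16');zoom(w,200,160,360,330,4.5,'z_w16')
z=np.array([0,0,-1.]);a=np.radians(75.25);x=np.array([np.cos(a),np.sin(a),0]);delta([.521,-.2719,.128],np.c_[x,np.cross(z,x),z])"
```

```text
t14.55 gap 0.0183 F [-0.111  -0.2062 -2.5696] q [-0.5438  0.2885  1.3641 -0.0003  1.4886 -0.283 ]
pos [ 0.5208 -0.2719  0.1259]
[[ 0.2578  0.9662  0.0002]
 [ 0.9662 -0.2578 -0.0005]
 [-0.0004  0.0003 -1.    ]]
t14.60 gap 0.0184 F [-0.0139  0.7173 -1.7501] q [-0.5438  0.2886  1.3642 -0.0003  1.4885 -0.2833]
pos [ 0.5208 -0.2718  0.1258]
[[ 0.2575  0.9663  0.0001]
 [ 0.9663 -0.2575 -0.0004]
 [-0.0004  0.0002 -1.    ]]
shift [-0.      0.0002 -0.0022] rot [ 0.0002  0.0004 -0.003 ]
```

View pics/z_w16.png

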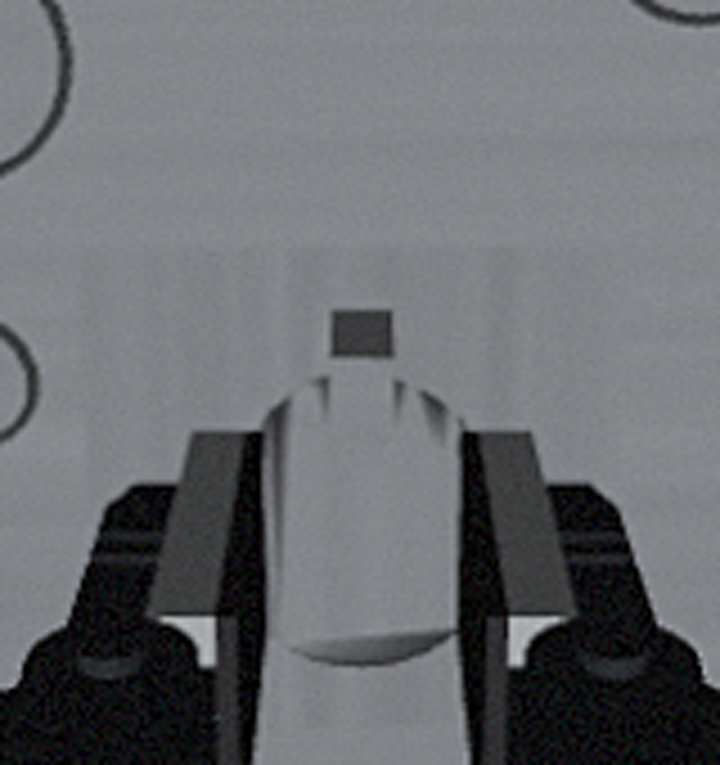

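>>> drive_tool(deltas=[[0.01,0,0,0.0015,0,0,0],[0.01,0,0,0.003,0,0,0],[0.01,0,0,0.004,0,0,0]])

```text
t: 14.98
position: [0.5209, -0.2718, 0.1224]
tcp_rot: [0.793, 0.61, 0.0, 0.0]
ft_force: [-1.7, 1.4, -2.3]
finger_gap: 0.0185
```

>>> drive_tool(deltas=[[0.01,0,0,0.0005,0,0,0],[0.01,0,0,0.001,0,0,0]])

```text
t: 15.22
position: [0.521, -0.2718, 0.1215]
tcp_rot: [0.793, 0.61, 0.0, 0.0]
ft_force: [-1.8, 2.6, -0.1]
finger_gap: 0.0183
```

>>> drive_tool(deltas=[[0.01,0,0,0.0005,0,0,0],[0.01,0,0,0.001,0,0,0],[0.01,0,0,0.001,0,0,0]])

```text
t: 15.6
position: [0.521, -0.2718, 0.1204]
tcp_rot: [0.793, 0.61, 0.0, 0.0]
ft_force: [-1.6, 3.3, -0.3]
finger_gap: 0.0182
```

>>> drive_tool(deltas=[[0.01,0,0,0.0006,0,0,0],[0.01,0,0,0.0006,0,0,0]])

```text
t: 15.85
position: [0.521, -0.2718, 0.1204]
tcp_rot: [0.793, 0.61, 0.0, 0.001]
ft_force: [-4.2, 5.2, 2.7]
finger_gap: 0.0182
```

>>> drive_tool(deltas=[[0.024,0,0,0,0,0,0],[0.03,0,0,0,0,0,0],[0.03,0,0,0,0,0,0]])

```text
t: 16.23
position: [0.5211, -0.2723, 0.1199]
tcp_rot: [0.793, 0.61, 0.0, 0.001]
ft_force: [0.1, 0.4, 0.0]
finger_gap: 0.0301
```

```bash
python3 -c "
from h import *
st();w=snap('wrist','w17');zoom(w,200,160,360,330,4.5,'z_w17')"
```

```text
t16.23 gap 0.0301 F [0.1109 0.4066 0.0024] q [-0.544   0.2936  1.3702 -0.0006  1.4759 -0.2841]
pos [ 0.5211 -0.2723  0.1199]
[[ 0.2569  0.9664  0.0013]
 [ 0.9664 -0.2569 -0.0014]
 [-0.001   0.0016 -1.    ]]
```

View pics/z_w17.png

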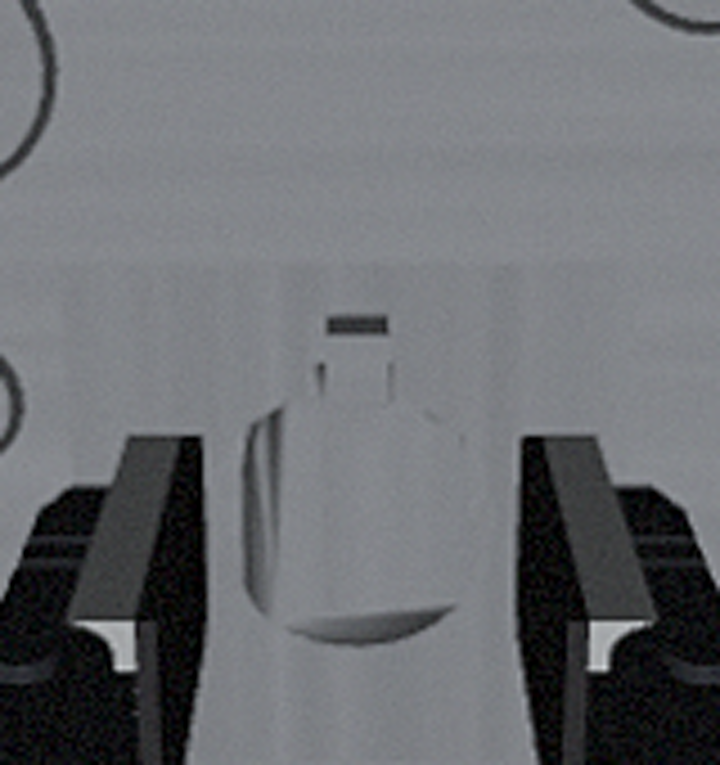

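>>> drive_tool(deltas=[[0.03,0,0,-0.01,0,0,0],[0.03,0,0,-0.03,0,0,0],[0.0,0,0,-0.05,0,0,0],[0.0,0,0,-0.05,0,0,0],[0.0,0,0,-0.05,0,0,0]])

```text
t: 16.9
position: [0.5207, -0.2718, 0.1692]
tcp_rot: [0.793, 0.61, -0.0, 0.0]
ft_force: [-0.3, 0.9, 0.1]
finger_gap: 0.0001
```

```bash
python3 -c "
from h import *
st();w=snap('wrist','w18');zoom(w,200,160,360,330,4.5,'z_w18');s=snap('scene','s18');zoom(s,115,230,215,330,6,'z_s18')"
```

```text
t16.90 gap 0.0001 F [-0.2943  0.8992  0.109 ] q [-0.5438  0.2576  1.3128 -0.0003  1.5707 -0.2841]
pos [ 0.5207 -0.2718  0.1692]
[[ 0.2568  0.9665  0.0002]
 [ 0.9665 -0.2568 -0.0005]
 [-0.0005  0.0003 -1.    ]]
```

View pics/z_w18.png

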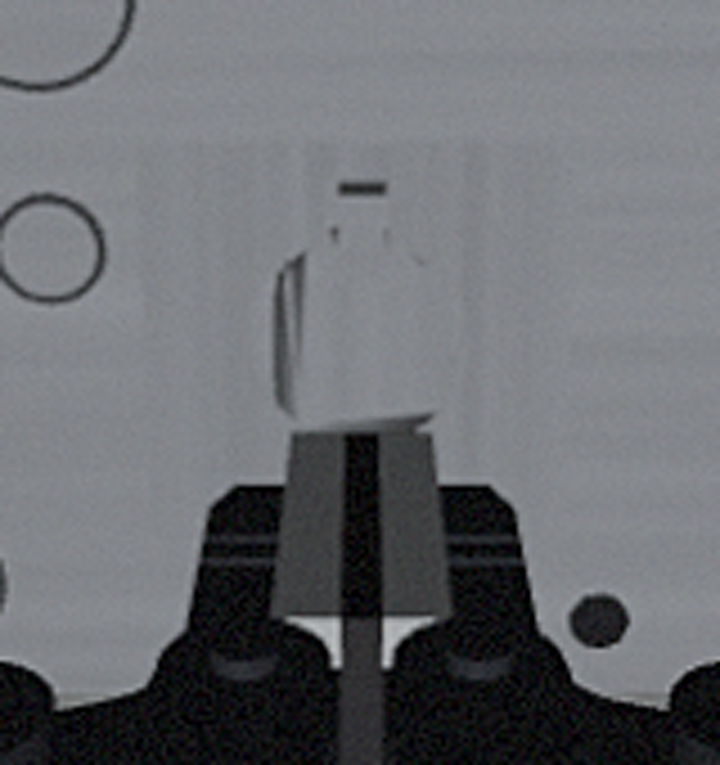

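View pics/z_s18.png

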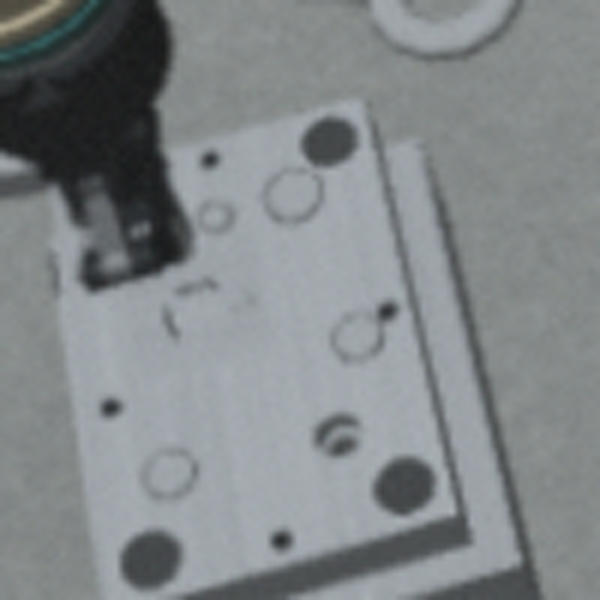

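>>> drive_tool(deltas=[[0,0,0,0.025,0,0,0],[0,0,0,0.042,0,0,0],[0,0,0,0.045,0,0,0],[0,0,0,0.047,0,0,0]])

```text
t: 17.5
position: [0.5211, -0.2721, 0.1231]
tcp_rot: [0.793, 0.61, 0.0, 0.001]
ft_force: [0.9, 0.7, 0.4]
finger_gap: -0.0
```

>>> drive_tool(deltas=[[0,0,0,0.001,0,0,0],[0,0,0,0.002,0,0,0]])

```text
t: 17.75
position: [0.5212, -0.2721, 0.1215]
tcp_rot: [0.793, 0.61, 0.0, 0.001]
ft_force: [0.1, -0.6, 0.0]
finger_gap: 0.0005
```

>>> drive_tool(deltas=[[0,0,0,0.0008,0,0,0],[0,0,0,0.0015,0,0,0],[0,0,0,0.0015,0,0,0]])

```text
t: 18.12
position: [0.5211, -0.272, 0.12]
tcp_rot: [0.793, 0.61, 0.0, 0.001]
ft_force: [-2.3, 1.2, 3.9]
finger_gap: -0.0001
```

>>> drive_tool(deltas=[[0,0,0,0.0007,0,0,0],[0,0,0,0.0012,0,0,0]])

```text
t: 18.38
position: [0.5212, -0.2721, 0.12]
tcp_rot: [0.793, 0.61, 0.0, 0.001]
ft_force: [-5.7, 2.9, 13.3]
finger_gap: 0.0005
```

>>> drive_tool(deltas=[[0,0,0,0.0008,0,0,0],[0,0,0,0.0015,0,0,0],[0,0,0,0.0015,0,0,0]])

```text
t: 18.75
position: [0.5212, -0.2721, 0.1199]
tcp_rot: [0.793, 0.61, 0.0, 0.002]
ft_force: [-8.3, 4.7, 17.0]
finger_gap: 0.0002
```

>>> drive_tool(deltas=[[0,0,0,-0.005,0,0,0],[0,0,0,-0.03,0,0,0],[0,-0.04,0,-0.09,0,0,0],[0,-0.1,0,-0.15,0,0,0],[0,-0.12,0,-0.17,0,0,0]])

```text
t: 19.38
position: [0.4896, -0.3889, 0.288]
tcp_rot: [0.793, 0.61, 0.0, 0.001]
ft_force: [0.7, -0.5, 1.0]
finger_gap: 0.0001
```

>>> drive_tool(deltas=[[0,0,0,0,0,0,0],[0,0,0,0,0,0,0],[0,0,0,0,0,0,0]])

```text
t: 19.75
position: [0.4902, -0.3867, 0.2847]
tcp_rot: [0.792, 0.61, -0.0, -0.001]
ft_force: [-0.5, 0.0, -1.4]
finger_gap: -0.0
```

```bash
python3 -c "
from h import *
st();w=snap('wrist','w19');s=snap('scene','s19');zoom(s,115,230,215,330,6,'z_s19');d=snap('side','d19')
q=proj(w,[.521,-.272,.112])[0].astype(int);print(q);zoom(w,max(q[0]-60,0),max(q[1]-60,0),q[0]+60,q[1]+60,6,'z_w19');zoom(d,290,110,370,180,8,'z_d19')"
```

```text
t19.75 gap -0.0000 F [-0.5463  0.0421 -1.392 ] q [-0.7271  0.3368  0.9883  0.      1.8185 -0.4687]
pos [ 0.4902 -0.3867  0.2847]
[[ 0.2555  0.9668 -0.0015]
 [ 0.9668 -0.2555  0.0014]
 [ 0.001  -0.0019 -1.    ]]
[280  41]
```

View pics/z_w19.png

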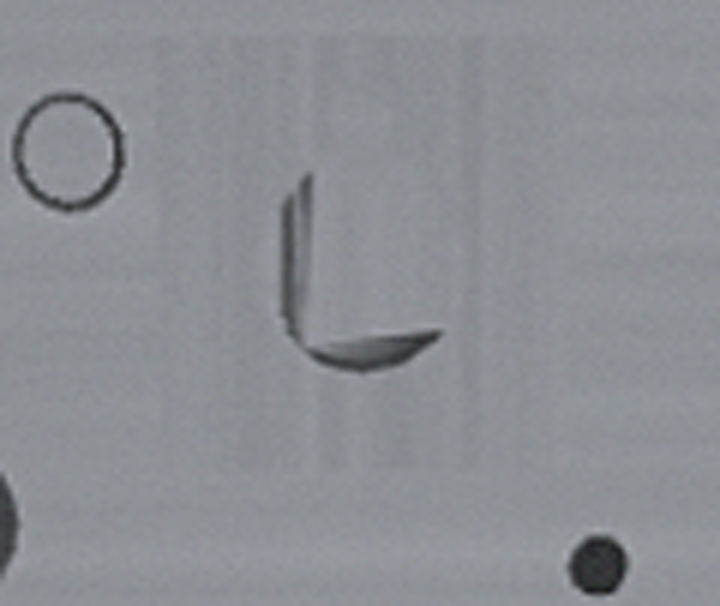

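View pics/z_s19.png

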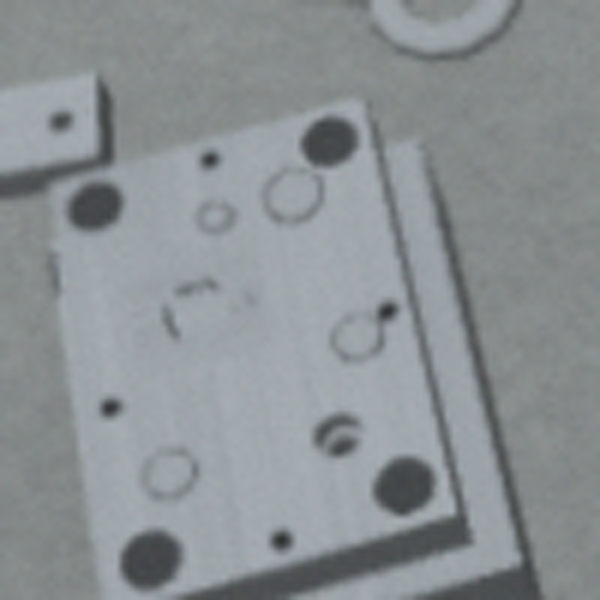

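View pics/s19.png

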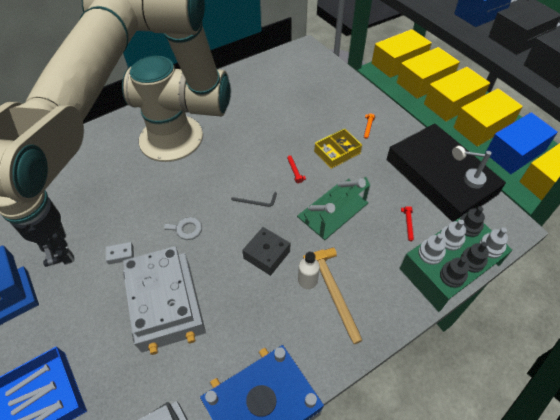

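View pics/z_d19.png

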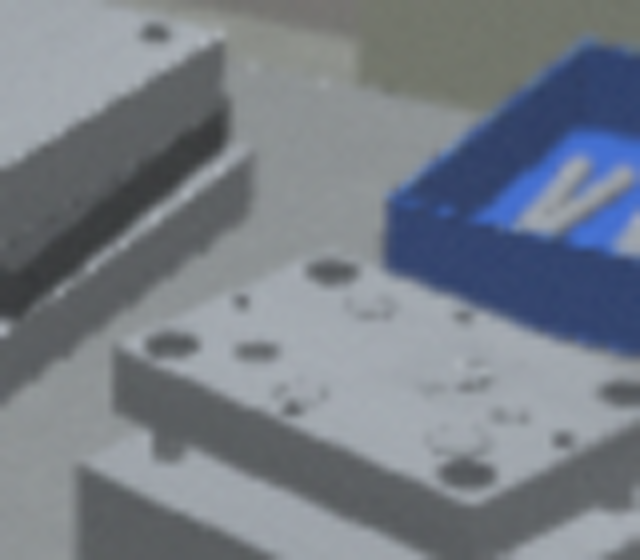

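```bash
python3 -c "
from station import job_done
print(job_done())"
```

```text
the job is handed in; nothing more can be done
None
```

The keyed core pin is in the notched bore, with its key in the notch and its head flush with the plate. I handed the job in at about 20 s of the 66 s allowed; no verdict was reported.

**What I did:**
- I took the pin from the middle rack notch by its head flats, with the tool along the pin's 45° lean. I brought it upright and lowered it tip first until the key rested on the plate beside the notch.
- There I released it and took a shallower grip on the head. I turned the key 32° into the notch and lowered the pin until the head was about 4 mm proud, with the fingertips just above the plate.
- I let go there, as the fingers do not fit in the counterbore, so the pin sank the last 4 mm or so by itself. I then pressed the head with the closed fingers and backed off.
- I did not use the bench block, because the change of grip was done with the pin already in the bore.

**Last checks:**
- **Height:** the closed fingertips met the head at 112 mm, the plate's own height. The head did not sink further under about 17 N.
- **Pictures:** the last wrist, scene and side pictures show a flush head with only thin clearance gaps around it. In the last wrist picture the key's outline could not be told from the plate. An earlier one showed the key in line with the notch, with only a narrow slit at its end.
- **Surroundings:** the other two pins are still in the rack, and nothing else in the scene picture appears to have moved.
- **Disagreement:** the finger opening while gripping the flats read 18 to 19 mm, against their 22 mm. I put this down to soft pads; the pin did not slip.

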